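Pin the bay gate shut

TASK

Swing the open steel gate shut across the front rail of the shelf bay, then take the tapered steel pin from its rack and press it down through the hole of the gate's tongue and the hole of the rail's lug below it, so that its taper pulls the two into line and it sits fully home with its head down on the tongue; let go of it there. Press steadily, never with more than about 3 kg on gate or pin, and give way sideways as the taper bites, so that the easily galled lug never takes more than about 1.5 kg from the pin; leave the bolts, the socket and the cap undisturbed.

Things in the scene. Friction and masses are not known exactly. Their poses are not given: they have to be found in the camera images.
- bay: fixed shelf bay on a 215 x 390 mm plywood board, 10 mm thick: front rail, hinge post (18 mm round, 85 mm high) at y +105 mm, steel lug at y -115 mm, bins (rim 40 mm above table) from x +37 to +163 mm. Origin on the table under the rail's middle; x points into the bay, away from the robot, y along the rail from lug to hinge, z up. Turned up to 0.2 rad
- lug: the rail's lug. Origin at its middle on its upper face, 65 mm above the table; axes as bay. It is a 56 mm square, 6 mm thick steel bush plate clamped rigidly at any turn on a forked arm (37 mm gap, post at its -y end). Its 21 mm through hole is off centre, 7 mm from the origin in a direction not measured, to be found by feel. Free space below down to the board
- tongue_hole (a point): centre, at the upper face 75 mm above the table, of the 21 mm through hole in the gate's tongue, a steel plate 48 mm wide, 8 mm thick, ending 20 mm past the hole; gate shut, it lies 2 mm above the lug. A stiff slide (about 2 N) on the gate's end lets it move 10 mm either way along the gate from true; it starts up to 2 mm off. Axes turn with the gate
- gate (a joint): swing of the gate: steel panel 5 mm thick (10 mm at rails), 20 to 67 mm above the table, 178 mm from hinge to end. 0 = shut, tongue over the middle of the lug; grows as the free end swings out to the robot (-x of the bay); a stop lets it go 0.038 rad (8 mm at the tongue) past shut. Stiff hinge (about 0.3 N m): it stays where left. Push it shut on its robot-side face
- gate_hinge (a point): point on the gate's vertical hinge axis, 42 mm above the table; the tongue hole is 220 mm from this axis
- pin: loose steel alignment pin, 0.3 kg, upright in its rack: round head 32 mm across and 46 mm tall (top edge chamfered), below it a round 19.5 mm shank 22 mm long, then a 30 mm taper down to a 3 mm tip; 98 mm long in all. Origin at the tip, z up along the pin to the head
- pin_shoulder (a point): on the pin's axis at the flat underside of its head, 52 mm above the tip. Home: this point lies on the tongue's upper face
- rack: fixed aluminium pin rack: 70 x 80 mm top plate with one 23.5 mm hole, on two upright side plates; the pin hangs in it with its head resting on the top, 70 mm above the table. Origin under its middle on the table. It stands at the right or the left of the bay
- washers: fixed bystander at the other side of the bay: bronze washers (38 mm) on a short 10 mm rod on a 70 mm plywood block, 62 mm tall. Origin under its middle
- bolt0: loose silver bolt, 48 mm tall, standing on its 22 mm twelve-point head in a bay bin; origin under its head. Leave it alone
- bolt1: as bolt0
- bolt2: as bolt0
- bolt3: as bolt0
- socket: loose chrome socket, 26 mm round, 42 mm tall, standing beside the bay; origin under it. Leave it alone
- cap: loose black nylon flange cap, 70 mm round, 18 mm tall, lying beside the bay; origin under it. Leave it alone
Things that resemble listed ones, but are neither listed nor needed, are in the scene too. Of the things that look like the pin, the smallest one is meant.

How it is judged:
On the way, in this order (a step that is already met when the one before it is completed fails the run):
1. the gate is swung shut, to within about 5 mm at its tongue, before the pin is brought to it (value of joint gate below 0.025 rad and horizontal distance between pin_shoulder and lug above 0.02 m), for 0.2 s.
2. the pin's tip is through the tongue and in the lug's hole (horizontal distance between pin and lug below 0.014 m and z of pin in the frame of lug below -0.005 m).
3. the pin is home, its head on the tongue (horizontal distance between pin_shoulder and tongue_hole below 0.003 m and z of pin_shoulder in the frame of tongue_hole below 0.002 m and horizontal distance between each of pin_shoulder, pin and lug below 0.012 m), for 0.2 s.
At the end, for the whole second after the job is handed in: The gate is shut (under 0.05 rad) and the pin stands down through tongue and lug, upright within 0.06 rad, on the tongue hole's axis within 3 mm and within 12 mm of the lug's middle, its head's underside within 2 mm of the tongue's upper face; it is released and at rest (all of step 3 and z of pin_shoulder in the frame of tongue_hole above -0.002 m and value of joint gate below 0.05 rad and angle between pin's own z axis and vertical below 0.06 rad and linear speed of pin below 0.01 m/s and contact force between the fingers and pin below 0.1 N); the robot touches nothing.
It fails at once if pin pressed against bay, tongue or gate with more than 30 N (contact force between pin and bay above 30 N).
It fails at once if pin forced against the lug with more than 15 N (contact force between pin and lug above 15 N).
It fails at once if robot pushes bay or gate with more than 30 N (contact force between any of the fingers, the arm and bay above 30 N).
It fails at once if a bolt, the socket or the cap is moved more than 10 mm (distance of any of bolt0, bolt1, bolt2, bolt3, socket, cap from where it was at the start of the episode above 0.01 m).
It also fails if it takes over 72 s, if anything falls off the work surface, if the arm or the gripper's body presses on something with over 40 N, if the wrist force passes 120 N, or if a joint passes its speed limit or range.

ROBOT

A 6-joint arm with a two-finger parallel gripper is mounted at the origin on the work surface. World frame = base frame: x ahead of the robot, y to its left, z up, the work surface at z = 0. Lengths are in m, angles in rad, forces in N, time in s.
With the tool pointing down it reaches from about 0.225 to 0.875 m from the base axis. Payload 3.4 kg.
Tool frame: the origin (TCP) lies at the very end of the fingers, on their centre line; the grasp point (between the pads) lies behind it (manip.tcp_to_grasp is the z of the grasp point in the tool frame, in m); z points along the fingers, y is the direction in which the jaws open and shut (so a half turn about z gives the same grasp; the last joint's range is limited). The gripper opens to 85 mm and grips with 20 to 120 N. Pads are 22 mm wide; open, the fingers measure 114 mm over their backs; the gripper's body (76 mm by 85 mm) begins 54 mm behind the grasp point. The pads swing forward as they close: fully open they stand 13 mm farther back than shut.
Start: joints at [-1.277, 0.276, 1.505, -0, 1.361, -0.121], TCP at [0.232, -0.526, 0.231] pointing down, gripper open.
Joint ranges: [-2.89, 2.89], [-0.75, 2.08], [0.22, 2.7], [-1.18, 4.32], [0.11, 2.71], [-2.7, 2.7]. Speed limits (rad/s): [2.57, 2.57, 3.14, 3.14, 3.14, 3.14].

INTERFACE

Orientations are given as a unit quaternion [w, x, y, z].
In Python, from rig import manip, eyes gives the robot as it stands.
- The arm moves only by the tool servo_tool, never from a script. Its argument "increments" is a list of rows, each an object with "slide": the shift along the tool's x, y, z in m, a list of three; "spin": the turn about the tool's z in degrees. A call has 1 to 8 rows; each row shifts and turns the commanded pose from where the row before left it, along the tool's axes as they then stand; what a row does not reach is not made up. A row lasts 1/10 s, in which the tool goes at most 50 mm and 8.59 degrees, less where a joint would pass 70% of its speed; a pose out of reach is approached as far as the arm can. A call is refused whole if a number of a shift passes 0.05 or a number of a turn 8.59, either way. A call with a gripper value outside its range is refused whole. "hand" is the opening, from 0 (shut) to 1 (fully open), set as the call begins (left out, the last holds). The fingers move at their own pace and stop on an object; "newtons" is the grip in N (left out, the last holds). Time passes only in rows, so rows that do not move let the fingers close. It gives the time, the measured TCP pose, the force and the opening at its end, in the units of the state.
- manip.get_state(): the state, without advancing time (a new reading comes with each control period).
- eyes.get_image(name): name is "scene" or "side" or "wrist"; returns the picture (480x640x3 uint8, blue, green, red); there is no depth.
- eyes.calibration(name): a dict with "fx", "fy", "cx", "cy" (pixels), "rvec" (rotation vector, rad) and "tvec" (3), from world to camera coordinates, as OpenCV has them; the wrist camera has in their place "hand_eye" (4x4, takes a point from camera to tool coordinates, whose origin is the TCP and whose axes are the flange's). Camera axes: x right, y down, z forward; pixel columns grow to the right and rows downward; lengths in m; the calibration is good to about 2 mm. A picture is of the moment at which its call begins: read the wrist's pose just before it. calibration takes no time and is no camera call.
- manip.sign_off(): hands the job in, once; it reports no verdict.
The state is a dict: "clock": time; "qpos": joint angles; "qd": joint speeds; "effort": joint torques, N m; "position": TCP position; "ee_rot": TCP orientation; "contact_force": force on the tool from outside, world axes, zero at the start; "moment": the same for the moment, N m; "width": finger opening in m.
Only numpy, scipy, OpenCV 4.12 (cv2) and the standard library are available. Lean on these libraries where they do the work, as an engineer would, in place of code of your own. Each camera call takes 0.05 s, during which the arm holds its last target.

## Working session

There is one attempt and no reset: what is moved stays moved. The work goes in short steps, Python scripts to look and compute and a tool call to move; the robot and the scene stay as the last step left them, time stands still between calls to the robot, and variables do not carry over. Pictures are saved under pics/ and viewed, and the job is handed in when it is done.

Besides the shell and the picture viewer there is one more tool, called after "Request:" as name(argument=value, ...) on one line, values as JSON. servo_tool: Moves the arm, as the interface text tells. Its arguments: {"type":"object","properties":{"increments":{"type":"array","items":{"type":"object","properties":{"slide":{"type":"array","items":{"type":"number"}},"spin":{"type":"number"}}}},"hand":{"type":"number"},"newtons":{"type":"number"}},"required":["increments"]}

```bash
ls; mkdir -p pics
cat > h.py <<'E'
import numpy as np, cv2
from rig import manip, eyes
from scipy.spatial.transform import Rotation as R
def cam(n):
    c=eyes.calibration(n); K=np.array([[c['fx'],0,c['cx']],[0,c['fy'],c['cy']],[0,0,1.]])
    if 'rvec' in c:
        Rm=cv2.Rodrigues(np.array(c['rvec'],float))[0]; t=np.array(c['tvec'],float).ravel()
        return K,Rm,t
    s=manip.get_state(); q=s['ee_rot']; Rt=R.from_quat([q[1],q[2],q[3],q[0]]).as_matrix()
    T=np.eye(4);T[:3,:3]=Rt;T[:3,3]=s['position']; T=T@np.array(c['hand_eye'])
    Rm=T[:3,:3].T; return K,Rm,-Rm@T[:3,3]
def ray(C,uv):
    K,Rm,t=C; d=Rm.T@np.linalg.inv(K)@np.array([uv[0],uv[1],1.]); return -Rm.T@t,d
def onz(C,uv,z):
    o,d=ray(C,uv); return o+d*(z-o[2])/d[2]
def proj(C,P):
    K,Rm,t=C; p=K@(Rm@np.array(P,float)+t); return p[:2]/p[2]
E
python3 - <<'E'
from h import *
for n in ['scene','side','wrist']:
    cv2.imwrite(f'pics/{n}0.png',eyes.get_image(n)); C=cam(n); print(n,-C[1].T@C[2],C[1][2],C[0][0,0])
print(manip.get_state(), manip.tcp_to_grasp)
E
```

```text
pics
scene [1.29981575 0.05391257 0.53949046] [-0.86046166 -0.04901452 -0.50715216] 468.1416216076239
side [-0.00280637  0.57039345  0.50286775] [ 0.60443179 -0.64566529 -0.46666749] 436.37577970570794
wrist [ 0.30199828 -0.49636115  0.37269353] [-0.27447056 -0.11979977 -0.95410373] 386.71583735678337
{'clock': 0.15, 'qpos': array([-1.27705384e+00,  2.76447065e-01,  1.50582026e+00,  2.73498412e-05,
        1.36071532e+00, -1.21032335e-01]), 'qd': array([-0.00137288, -0.00103436, -0.00483307, -0.00118343, -0.00029658,
       -0.00023102]), 'effort': array([ 8.29422661e-04, -4.17144442e+01, -2.46032757e+01, -2.74259583e-05,
        7.65863835e-03, -1.21347480e-05]), 'position': array([ 0.23158964, -0.52587584,  0.23064875]), 'ee_rot': array([-6.93561263e-04,  9.78572549e-01,  2.05901147e-01, -4.66195623e-05]), 'contact_force': array([-0.30989123, -0.04280365,  0.01899822]), 'moment': array([-0.01611777, -0.02227748,  0.00679945]), 'width': 0.0851192682487359} -0.0187
```

View pics/scene0.png

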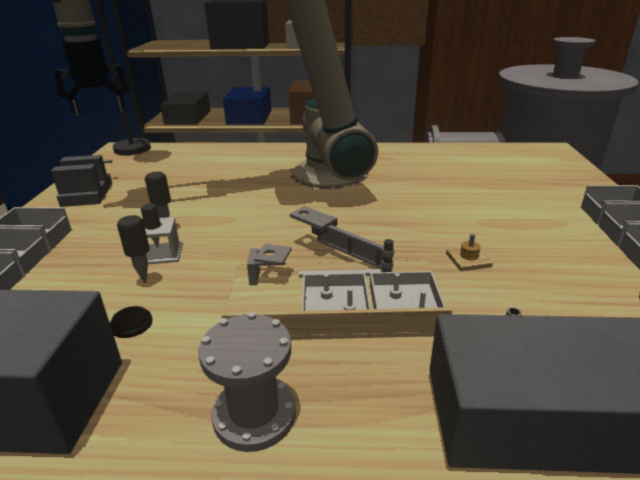

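View pics/side0.png

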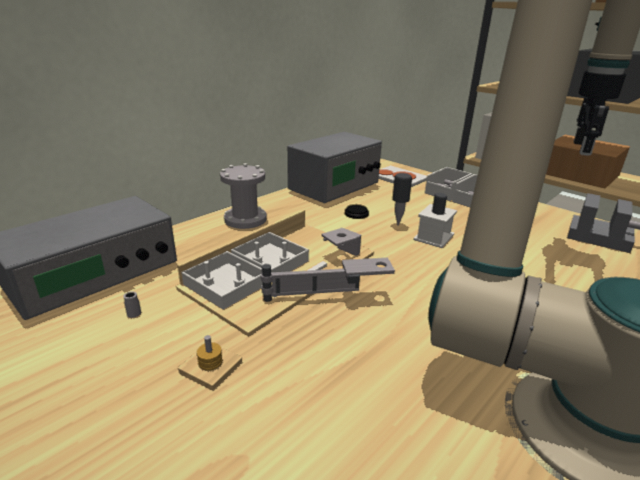

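View pics/wrist0.png

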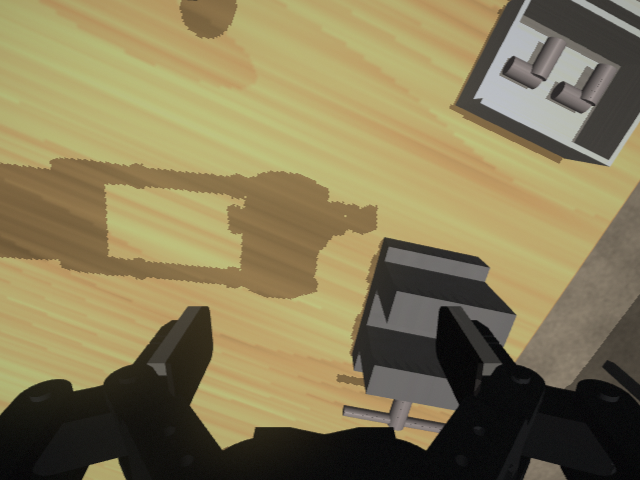

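Run:
```python
import cv2
s=cv2.imread('pics/scene0.png')
cv2.imwrite('pics/scene0a.png',cv2.resize(s[190:350,220:460],None,fx=3.3,fy=3.3,interpolation=cv2.INTER_CUBIC))
cv2.imwrite('pics/scene0b.png',cv2.resize(s[160:310,90:290],None,fx=4,fy=4,interpolation=cv2.INTER_CUBIC))
s=cv2.imread('pics/side0.png')
cv2.imwrite('pics/side0a.png',cv2.resize(s[160:320,240:480],None,fx=3.3,fy=3.3,interpolation=cv2.INTER_CUBIC))
```

```text
(no output)
```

View pics/scene0a.png

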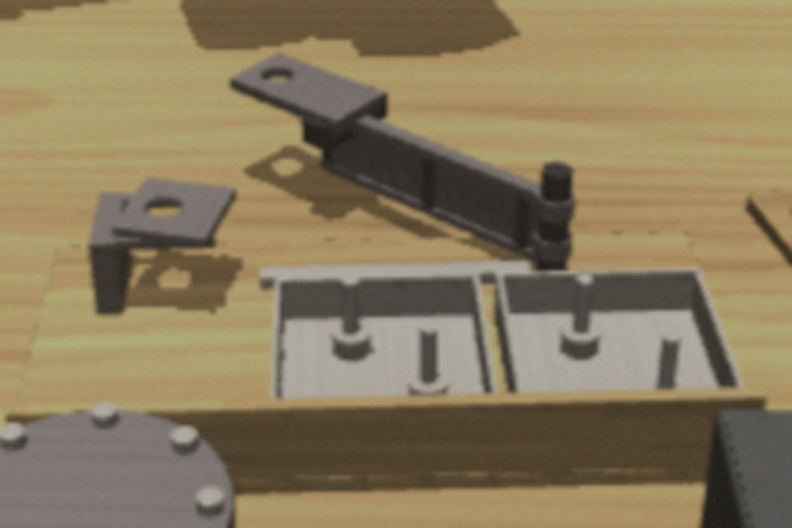

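View pics/scene0b.png

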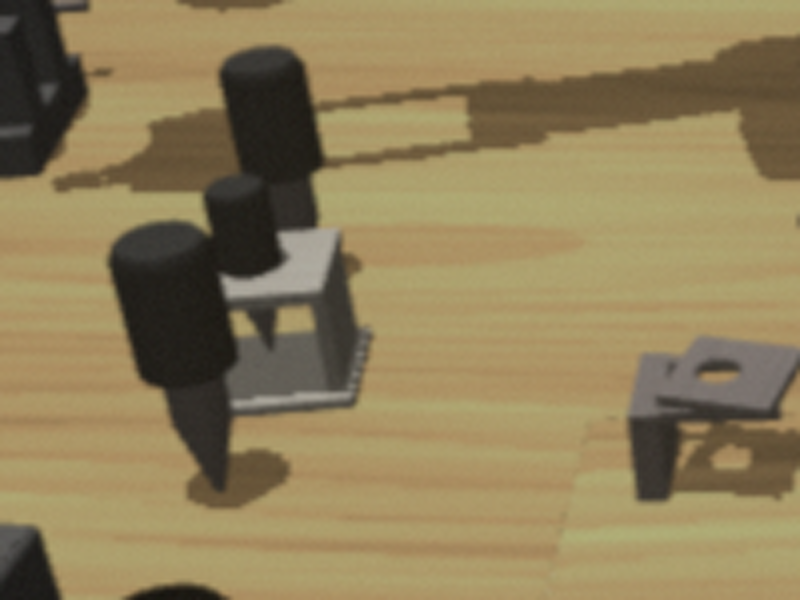

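View pics/side0a.png

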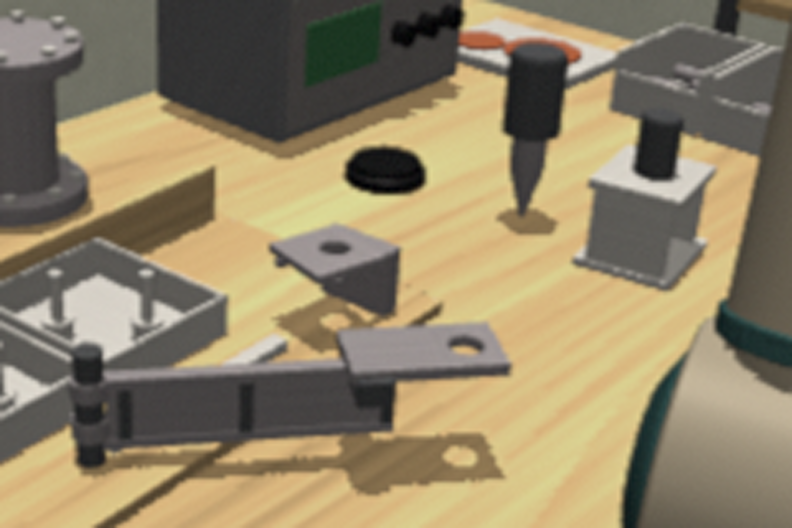

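Run:
```python
from h import *
S=cam('scene');D=cam('side')
def A(p):return (220+p[0]/3.3-.35,190+p[1]/3.3-.35)
def B(p):return (90+p[0]/4-.4,160+p[1]/4-.4)
def Cc(p):return (240+p[0]/3.3-.35,160+p[1]/3.3-.35)
r=lambda x:np.round(x,4)
for n,z,a,b in [('lughole',.065,A((163,206)),Cc((335,247))),('tonguehole',.075,A((277,76)),Cc((466,346))),('post',.085,A((556,169)),Cc((88,352))),('pintop',.116,B((236,186)),Cc((661,117)))]:
    print(n,r(onz(S,a,z)),r(onz(D,b,z)))
print('lug corners S',[r(onz(S,A(p),.065)) for p in [(145,180),(235,191),(213,237),(113,229)]])
print('lug corners D',[r(onz(D,Cc(p),.065)) for p in [(272,246),(335,226),(399,248),(327,277)]])
print('big/other',r(onz(D,Cc((538,55)),.2)), r(onz(S,B((265,60)),.2)))
print('rack D',[r(onz(D,Cc(p),.07)) for p in [(590,183),(635,148),(714,172),(672,210)]])
print('rack S',[r(onz(S,B(p),.07)) for p in [(343,230),(325,297)]])
print('board S',[r(onz(S,A(p),.01)) for p in [(55,245),(690,235)]])
```

```text
lughole [ 0.5542 -0.0918  0.065 ] [ 0.5509 -0.0928  0.065 ]
tonguehole [ 0.4108 -0.0376  0.075 ] [ 0.4019 -0.0374  0.075 ]
post [0.5414 0.133  0.085 ] [0.5356 0.1347 0.085 ]
pintop [ 0.4658 -0.3478  0.116 ] [ 0.46   -0.3467  0.116 ]
lug corners S [array([ 0.5258, -0.1068,  0.065 ]), array([ 0.5369, -0.052 ,  0.065 ]), array([ 0.5857, -0.0591,  0.065 ]), array([ 0.5789, -0.1165,  0.065 ])]
lug corners D [array([ 0.5812, -0.0631,  0.065 ]), array([ 0.5721, -0.1169,  0.065 ]), array([ 0.5202, -0.123 ,  0.065 ]), array([ 0.5263, -0.0569,  0.065 ])]
big/other [ 0.4685 -0.1844  0.2   ] [ 0.5009 -0.3032  0.2   ]
rack D [array([ 0.4835, -0.2996,  0.07  ]), array([ 0.4954, -0.3825,  0.07  ]), array([ 0.4298, -0.3857,  0.07  ]), array([ 0.4177, -0.3023,  0.07  ])]
rack S [array([ 0.4264, -0.3134,  0.07  ]), array([ 0.498 , -0.2994,  0.07  ])]
board S [array([ 0.5141, -0.1691,  0.01  ]), array([0.4938, 0.2228, 0.01  ])]
```

Request:
servo_tool(increments=[{"slide": [0,0,-0.03],"spin": 7.92},{"slide": [0,0,-0.03],"spin": 7.92},{"slide": [0,0,-0.02],"spin": 7.93},{"slide": [0.026,-0.038,0],"spin": 0},{"slide": [0.026,-0.038,0],"spin": 0},{"slide": [0.026,-0.038,0],"spin": 0},{"slide": [0.026,-0.038,0],"spin": 0},{"slide": [0.026,-0.038,0],"spin": 0}])

```text
clock: 0.95
position: [0.3623, -0.3346, 0.3111]
ee_rot: [-0.0, 1.0, -0.0, 0.0]
contact_force: [0.7, -0.7, 0.1]
width: 0.0853
```

Run:
```python
from h import *
cv2.imwrite('pics/w1.png',eyes.get_image('wrist')); s=manip.get_state(); print(s['clock'],s['position'],s['ee_rot'],s['qpos'])
```

```text
1.0 [ 0.36591718 -0.32783586  0.31143777] [-0.00364312  0.99998776  0.00238688  0.00234764] [-0.87848678  0.11202358  1.52138132  0.00827388  1.51082127  0.68702892]
```

View pics/w1.png

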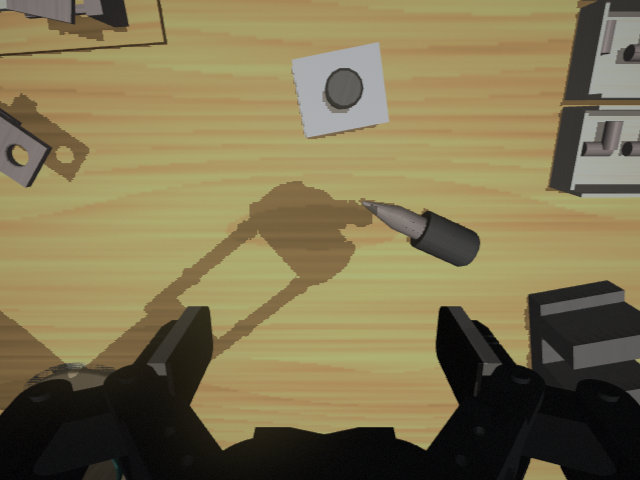

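Request:
servo_tool(increments=[{"slide": [0.026,-0.037,0],"spin": 0},{"slide": [0.026,-0.037,0],"spin": 0},{"slide": [0.026,-0.037,0],"spin": 0},{"slide": [0.026,-0.037,0.01],"spin": 0},{"slide": [0.026,-0.037,0.02],"spin": 0},{"slide": [0.026,-0.037,0.02],"spin": 0},{"slide": [0,0,0.01]},{"slide": [0,0,0]}])

```text
$.increments[6]: bad value
```

Run:
```python
from h import *
cv2.imwrite('pics/w2.png',eyes.get_image('wrist')); s=manip.get_state(); print(s['clock'],s['position'],s['ee_rot'],s['qpos'])
```

```text
1.05 [ 0.36400453 -0.33136239  0.31144542] [-1.45630146e-03  9.99993584e-01  3.15656800e-03  8.63999934e-04] [-0.88232958  0.11309533  1.52008136  0.00318725  1.50957761  0.68195675]
```

View pics/w2.png

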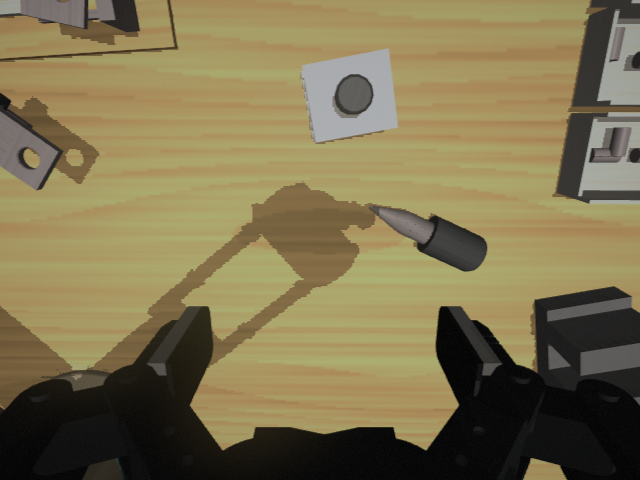

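Request:
servo_tool(increments=[{"slide": [0.026,-0.037,0],"spin": 0},{"slide": [0.026,-0.037,0],"spin": 0},{"slide": [0.026,-0.037,0],"spin": 0},{"slide": [0.026,-0.037,0.01],"spin": 0},{"slide": [0.026,-0.037,0.02],"spin": 0},{"slide": [0.026,-0.037,0.02],"spin": 0},{"slide": [0,0,0.01],"spin": 0},{"slide": [0,0,0],"spin": 0}])

```text
clock: 1.85
position: [0.5168, -0.1139, 0.2492]
ee_rot: [-0.0, 1.0, 0.001, -0.002]
contact_force: [-0.3, 0.7, -0.1]
width: 0.0857
```

Run:
```python
from h import *
s=manip.get_state(); cv2.imwrite('pics/w2b.png',eyes.get_image('wrist')); print(s['clock'],s['position'],s['ee_rot'],s['qpos'],s['qd'])
np.save('w2b.npy',np.array(list(cam('wrist')),dtype=object),allow_pickle=True)
```

```text
1.85 [ 0.51680502 -0.11386374  0.2491931 ] [-2.38955016e-04  9.99996698e-01  9.81545383e-04 -2.36314225e-03] [-3.47568687e-01  1.99454107e-01  1.56503906e+00 -1.18616136e-03
  1.38170493e+00  1.22149018e+00] [-0.0386433  -0.02519573 -0.03368234 -0.0066083   0.01965567  0.00212726]Traceback (most recent call last):
  File "<stdin>", line 3, in <module>
ValueError: could not broadcast input array from shape (3,3) into shape (3,)
```

View pics/w2b.png

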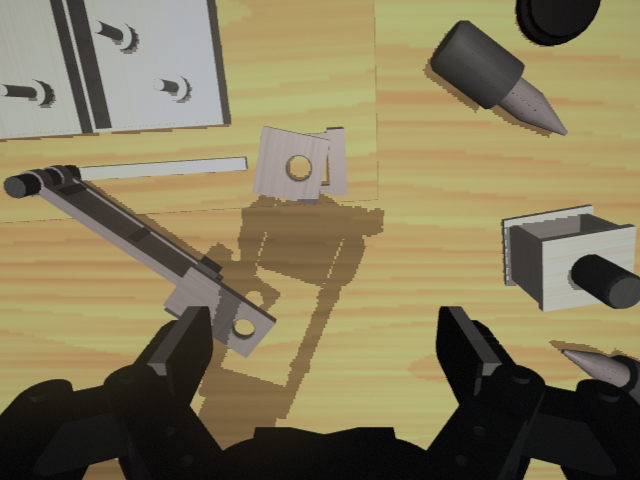

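Run:
```python
import cv2
s=cv2.imread('pics/w2b.png')
cv2.imwrite('pics/w2c.png',cv2.resize(s[110:370,150:360],None,fx=2.9,fy=2.3,interpolation=cv2.INTER_CUBIC)) if 0 else None
a=cv2.resize(s[115:215,240:360],None,fx=5,fy=5,interpolation=cv2.INTER_CUBIC)
cv2.imwrite('pics/w2c.png',a)
cv2.imwrite('pics/w2d.png',cv2.resize(s[160:360,0:290],None,fx=2.7,fy=2.7,interpolation=cv2.INTER_CUBIC))
```

```text
(no output)
```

View pics/w2c.png

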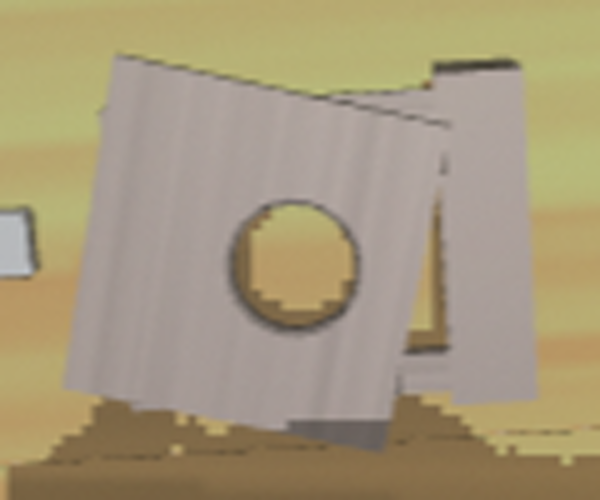

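View pics/w2d.png

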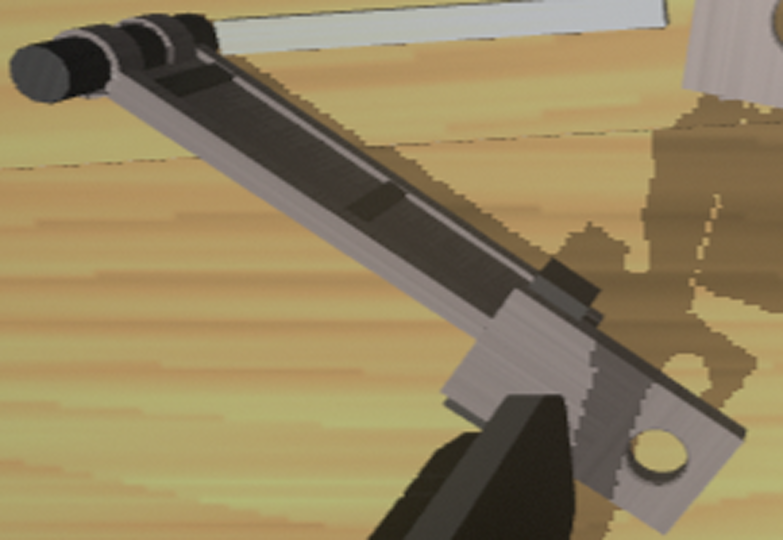

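```bash
cat > m1.py <<'E'
from h import *
import manip_pose if 0 else None
E
python3 - <<'E'
from h import *
C=cam('wrist')
# rebuild with recorded pose
c=eyes.calibration('wrist'); p=[0.51680502,-0.11386374,0.2491931]; q=[-2.38955016e-04,9.99996698e-01,9.81545383e-04,-2.36314225e-03]
T=np.eye(4);T[:3,:3]=R.from_quat([q[1],q[2],q[3],q[0]]).as_matrix();T[:3,3]=p;T=T@np.array(c['hand_eye']);Rm=T[:3,:3].T
C=(C[0],Rm,-Rm@T[:3,3]); np.savez('w2b',K=C[0],R=C[1],t=C[2])
c5=lambda u,v:(240+(u+.5)/5-.5,115+(v+.5)/5-.5)
d=lambda u,v:((u+.5)/2.7-.5,160+(v+.5)/2.7-.5)
r=lambda x:np.round(x[:2],4)
cs=[onz(C,c5(*p),.065) for p in [(118,55),(448,124),(388,450),(65,388)]]
print('corners',[r(x) for x in cs],'cent',r(np.mean(cs,0)), [np.linalg.norm(cs[i]-cs[i-1]).round(4) for i in range(4)])
h=onz(C,c5(294,265),.065);print('hole',r(h),'off',r(h-np.mean(cs,0)))
post=onz(C,d(39,73),.085);print('post',r(post))
th=onz(C,d(657,456),.075);print('tongue',r(th),np.linalg.norm((th-post)[:2]))
print('gate end corners',[r(onz(C,d(*p),.075)) for p in [(745,434),(662,533),(515,290)]])
print('pintop edge',r(onz(C,(628,283),.116)))
cen=np.mean(cs,0)
v=(cen-post)[:2];print('post->lug',v,np.linalg.norm(v),'yaw',np.arctan2(v[0],-v[1]), 'gate ang',np.arctan2(-(th-post)[0],-(th-post)[1])+np.arctan2(v[0],-v[1]))
print('board edge yaw',[r(onz(C,p,.01)) for p in [(0,222),(240,208),(376,0),(377,198)]])
E
```

```text
corners [array([ 0.5846, -0.0657]), array([ 0.5739, -0.1192]), array([ 0.5192, -0.1092]), array([ 0.5299, -0.0542])] cent [ 0.5519 -0.0871] [np.float64(0.0559), np.float64(0.0546), np.float64(0.0555), np.float64(0.0561)]
hole [ 0.5509 -0.0936] off [-0.001  -0.0065]
post [0.5379 0.1321]
tongue [ 0.4037 -0.0402] 0.218376873533369
gate end corners [array([ 0.4123, -0.0708]), array([ 0.3729, -0.0401]), array([0.4651, 0.0023])]
pintop edge [ 0.4693 -0.351 ]
post->lug [ 0.0140148  -0.21917476] 0.2196223834489317 yaw 0.06385656869019213 gate ang 0.7253991222260334
board edge yaw [array([0.4877, 0.2159]), array([ 0.5029, -0.0303]), array([ 0.6876, -0.1597]), array([ 0.5134, -0.1682])]
```

Run:
```python
from h import *
H=np.array([.538,.132]); yaw=.064
prev=None
for th in [.725,.6,.5,.4,.3,.2,.1,.05,0]:
    f=th-yaw; u=np.array([-np.sin(f),-np.cos(f)]); n=np.array([-np.cos(f),np.sin(f)])
    sup=.011*np.cos(f)+.012*abs(np.sin(f))
    P=H+.115*u+(.005+sup)*n; print(th,P.round(4), None if prev is None else (P-prev).round(4)); prev=P
```

```text
0.725 [0.4508 0.0541] None
0.6 [0.4616 0.0436] [ 0.0108 -0.0105]
0.5 [0.4713 0.0362] [ 0.0097 -0.0074]
0.4 [0.4818 0.0298] [ 0.0106 -0.0064]
0.3 [0.4931 0.0245] [ 0.0113 -0.0053]
0.2 [0.505  0.0204] [ 0.0119 -0.0041]
0.1 [0.5174 0.0177] [ 0.0124 -0.0028]
0.05 [0.5234 0.0168] [ 0.006  -0.0009]
0 [0.5286 0.0162] [ 0.0052 -0.0006]
```

Request:
servo_tool(increments=[{"slide": [-0.01,-0.045,0],"spin": 0},{"slide": [-0.01,-0.045,0],"spin": 0},{"slide": [-0.02,-0.045,0],"spin": 0},{"slide": [-0.02,-0.045,0],"spin": 0},{"slide": [-0.022,0,0.04],"spin": 0},{"slide": [0,0,0.045],"spin": 0},{"slide": [0,0,0.045],"spin": 0},{"slide": [0,0,0],"spin": 0}], hand=0, newtons=40)

```text
clock: 2.7
position: [0.4313, 0.0642, 0.1179]
ee_rot: [0.0, 1.0, -0.001, -0.005]
contact_force: [-0.9, -0.4, 0.8]
width: -0.0
```

Run:
```python
from h import *
cv2.imwrite('pics/w3.png',eyes.get_image('wrist')); s=manip.get_state(); print(s['clock'],s['position'],s['contact_force'])
```

```text
2.75 [0.43427077 0.06430801 0.12057234] [ 0.75312047 -0.40622709  1.05170663]
```

View pics/w3.png

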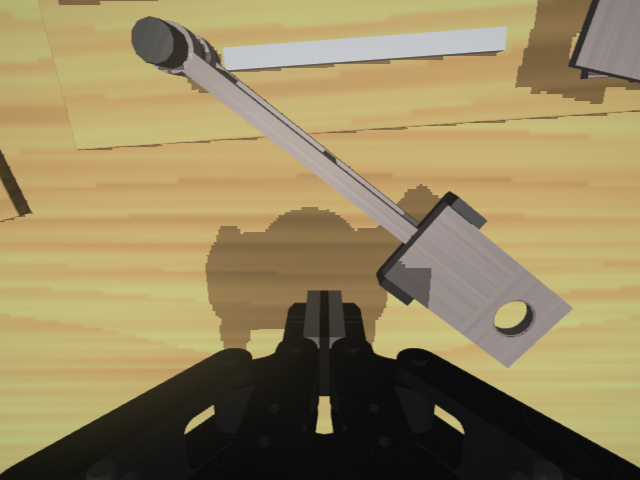

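Request:
servo_tool(increments=[{"slide": [0,0,0.025],"spin": 0},{"slide": [0,0,0.025],"spin": 0},{"slide": [0,0,0.024],"spin": 0},{"slide": [0.007,0.005,0],"spin": 0},{"slide": [0.006,0.005,0],"spin": 0},{"slide": [0.006,0.005,0],"spin": 0},{"slide": [0.006,0.006,0],"spin": 0}])

```text
clock: 3.45
position: [0.4626, 0.0445, 0.0489]
ee_rot: [-0.0, 1.0, -0.001, 0.001]
contact_force: [-0.8, 2.7, 0.1]
width: 0.0002
```

Request:
servo_tool(increments=[{"slide": [0.005,0.004,0],"spin": 0},{"slide": [0.006,0.004,0],"spin": 0},{"slide": [0.006,0.004,0],"spin": 0},{"slide": [0.006,0.003,0],"spin": 0},{"slide": [0.006,0.003,0],"spin": 0},{"slide": [0.006,0.003,0],"spin": 0},{"slide": [0,0,0],"spin": 0}])

```text
clock: 4.15
position: [0.4973, 0.0229, 0.0472]
ee_rot: [0.001, 1.0, 0.0, 0.001]
contact_force: [0.1, -0.4, -0.9]
width: 0.0001
```

Request:
servo_tool(increments=[{"slide": [0.005,0.002,0],"spin": 0},{"slide": [0.005,0.001,0],"spin": 0},{"slide": [0.005,0.001,0],"spin": 0},{"slide": [0.005,0.001,0],"spin": 0},{"slide": [0.004,0.001,0],"spin": 0},{"slide": [0,0,0],"spin": 0},{"slide": [0,0,0],"spin": 0}])

```text
clock: 4.85
position: [0.5211, 0.0172, 0.0476]
ee_rot: [0.001, 1.0, 0.0, 0.001]
contact_force: [0.6, 0.1, -0.8]
width: 0.0002
```

Run:
```python
from h import *
s=manip.get_state(); I=eyes.get_image('wrist');cv2.imwrite('pics/w4.png',I); print(s['clock'],s['position'],s['contact_force'],s['ee_rot'])
cv2.imwrite('pics/s4.png',eyes.get_image('scene')[190:350,220:460].repeat(3,0).repeat(3,1))
```

```text
4.85 [0.52110351 0.01715178 0.04757378] [ 0.63273754  0.05845484 -0.79274241] [5.38630311e-04 9.99999035e-01 1.24238093e-04 1.27441909e-03]
```

View pics/w4.png

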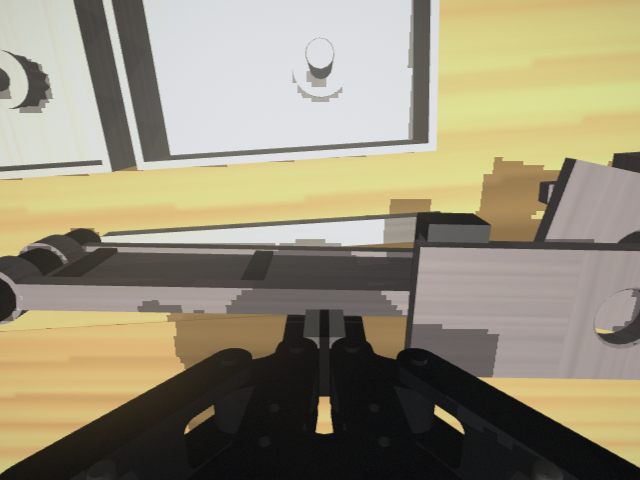

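View pics/s4.png

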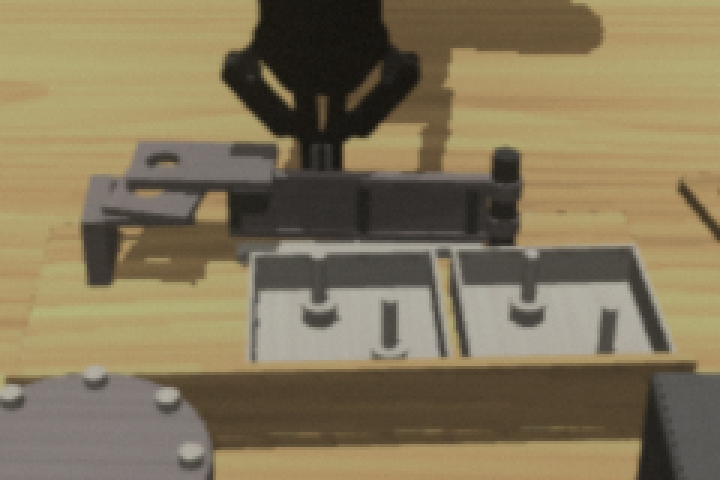

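Run:
```python
from h import *
C=cam('wrist'); print(onz(C,(622,319),.075), onz(C,(413,250),.075),onz(C,(640,245),.075))
a=onz(C,(413,250),.075)-onz(C,(640,245),.075);print(np.arctan2(a[0],a[1]))
S=cam('scene'); print(onz(S,(220+162/3,190+159/3),.075))
```

```text
[ 0.53276941 -0.08333144  0.075     ] [ 0.55714425 -0.01192609  0.075     ] [ 0.55879857 -0.08300139  0.075     ]
-0.023271321539483393
[ 0.53726085 -0.08401234  0.075     ]
```

Request:
servo_tool(increments=[{"slide": [0.002,0,0],"spin": 0},{"slide": [0.002,0,0],"spin": 0},{"slide": [0.002,0,0],"spin": 0},{"slide": [0.001,0,0],"spin": 0},{"slide": [0,0,0],"spin": 0},{"slide": [0,0,0],"spin": 0}])

```text
clock: 5.55
position: [0.5269, 0.0176, 0.0473]
ee_rot: [0.0, 1.0, -0.0, 0.0]
contact_force: [-2.2, -1.9, 0.8]
width: 0.0001
```

Run:
```python
from h import *
s=manip.get_state(); C=cam('wrist'); I=eyes.get_image('wrist');cv2.imwrite('pics/w5.png',I); print(s['clock'],s['position'],s['contact_force'],s['ee_rot'])
cv2.imwrite('pics/s5.png',eyes.get_image('scene')[190:350,220:460].repeat(3,0).repeat(3,1))
np.savez('w5',K=C[0],R=C[1],t=C[2])
```

```text
5.55 [0.5268675  0.01755207 0.04725505] [-2.18171826 -1.9299649   0.82171536] [ 1.56130929e-04  9.99999985e-01 -7.70849680e-06  7.86172986e-05]
```

View pics/w5.png

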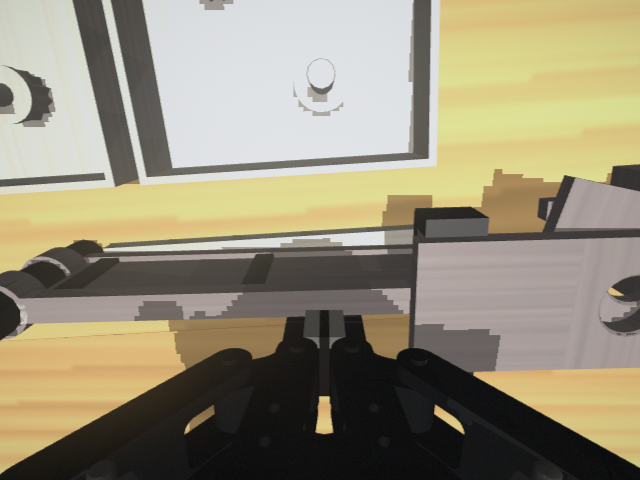

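View pics/s5.png

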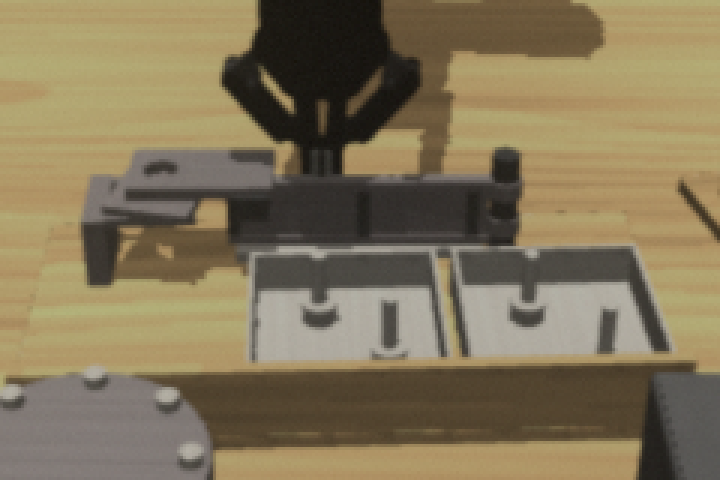

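Run:
```python
from h import *
d=np.load('w5.npz'); C=(d['K'],d['R'],d['t'])
for uv in [(599,305),(628,305),(625,276),(630,335)]: print(uv,onz(C,uv,.075))
a=onz(C,(418,242),.075);b=onz(C,(636,235),.075);print(a,b,np.arctan2((b-a)[0],-(b-a)[1]))
a=onz(C,(415,371),.075);b=onz(C,(636,367),.075);print(a,b,np.arctan2((b-a)[0],-(b-a)[1]))
print('post',onz(C,(0,310),.085))
```

```text
(599, 305) [ 0.54429985 -0.07392198  0.075     ]
(628, 305) [ 0.54429892 -0.08344132  0.075     ]
(625, 276) [ 0.55460197 -0.08005217  0.075     ]
(630, 335) [ 0.53308573 -0.08675806  0.075     ]
[ 0.56606095 -0.01293742  0.075     ] [ 0.56834154 -0.08025177  0.075     ] 0.03386680670274327
[ 0.51883619 -0.01534205  0.075     ] [ 0.52045135 -0.0918359   0.075     ] 0.021111823491901188
post [0.54784733 0.11365933 0.085     ]
```

Request:
servo_tool(increments=[{"slide": [0.0015,0,0],"spin": 0},{"slide": [0.0015,0,0],"spin": 0},{"slide": [0.001,0,0],"spin": 0},{"slide": [0,0,0],"spin": 0},{"slide": [0,0,0],"spin": 0},{"slide": [0,0,0],"spin": 0},{"slide": [0,0,0],"spin": 0}])

```text
clock: 6.35
position: [0.531, 0.0177, 0.0473]
ee_rot: [0.0, 1.0, -0.0, 0.0]
contact_force: [-1.5, -0.5, -0.5]
width: 0.0001
```

Request:
servo_tool(increments=[{"slide": [-0.01,0,0],"spin": 0},{"slide": [-0.04,0,0],"spin": 0},{"slide": [0,0,-0.05],"spin": 0},{"slide": [0,0,-0.05],"spin": 0},{"slide": [0,0.03,-0.04],"spin": 0},{"slide": [0.02,0.035,-0.04],"spin": 0},{"slide": [0.03,0.035,-0.03],"spin": 0},{"slide": [0,0,0],"spin": 0}], hand=1)

```text
clock: 7.15
position: [0.5315, -0.0792, 0.2545]
ee_rot: [0.003, 1.0, -0.002, 0.007]
contact_force: [-0.0, 0.4, 0.6]
width: 0.0853
```

Request:
servo_tool(increments=[{"slide": [0,0,0],"spin": 0},{"slide": [0,0,0],"spin": 0}])

```text
clock: 7.35
position: [0.5243, -0.074, 0.2487]
ee_rot: [-0.001, 1.0, 0.0, -0.001]
contact_force: [1.0, -0.3, 0.3]
width: 0.0852
```

Run:
```python
from h import *
s=manip.get_state(); C=cam('wrist'); I=eyes.get_image('wrist');cv2.imwrite('pics/w6.png',I); print(s['clock'],s['position'],s['contact_force'],s['ee_rot'],s['qd'])
np.savez('w6',K=C[0],R=C[1],t=C[2])
```

```text
7.35 [ 0.52433641 -0.07402103  0.24872623] [ 0.98928965 -0.31907959  0.27220422] [-6.18150240e-04  9.99999238e-01  6.98135065e-05 -1.06599574e-03] [ 1.02362199e-02 -2.21857966e-05  1.23606232e-02 -4.57289724e-03
  1.50249395e-03 -4.87921335e-04]
```

View pics/w6.png

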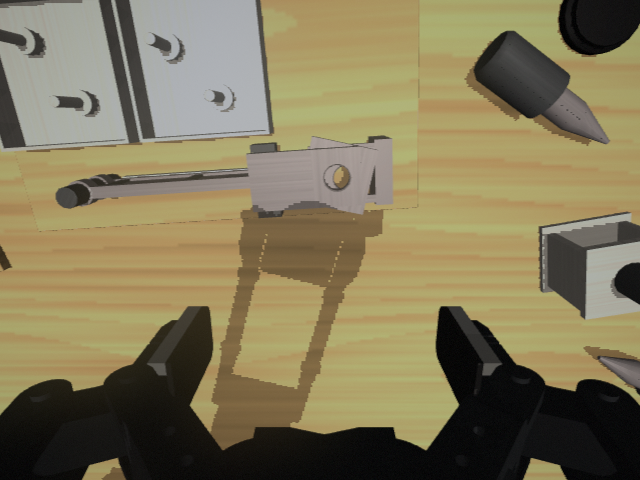

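Run:
```python
import cv2
s=cv2.imread('pics/w6.png')
cv2.imwrite('pics/w6a.png',cv2.resize(s[120:230,240:400],None,fx=5,fy=5,interpolation=cv2.INTER_CUBIC))
cv2.imwrite('pics/w6b.png',cv2.resize(s[150:230,40:200],None,fx=5,fy=5,interpolation=cv2.INTER_CUBIC))
```

```text
(no output)
```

View pics/w6a.png

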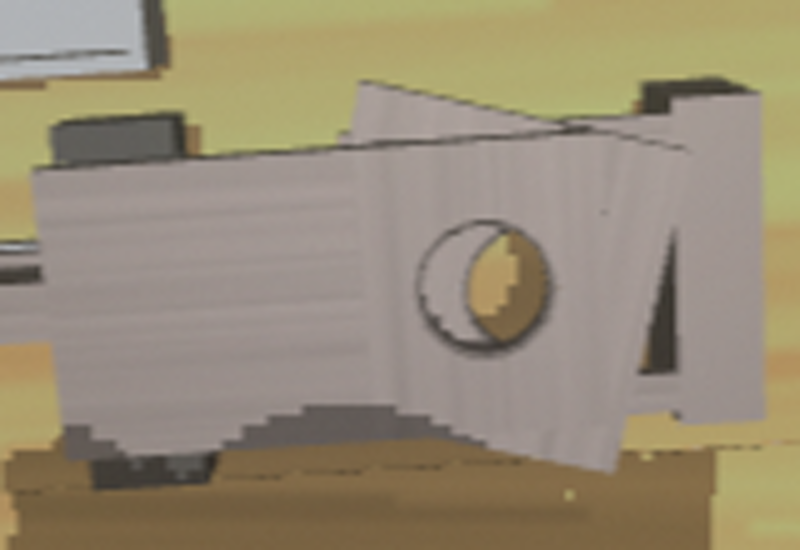

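View pics/w6b.png

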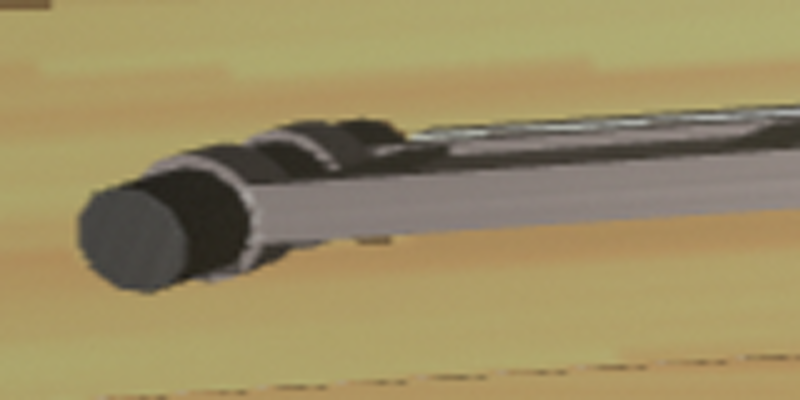

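Run:
```python
from h import *
d=np.load('w6.npz'); C=(d['K'],d['R'],d['t'])
c5=lambda u,v:(240+(u+.5)/5-.5,120+(v+.5)/5-.5)
r=lambda x:np.round(x[:2],4)
th=onz(C,c5(485,286),.075); print('tongue',r(th))
print('lug left edge',r(onz(C,c5(468,283),.065)))
for p in [(360,82),(688,151),(613,470)]: print('lug corner',r(onz(C,c5(*p),.065)))
post=onz(C,(40+133/5,150+238/5),.085);print('post',r(post)); v=(th-post)[:2]; print(np.linalg.norm(v),np.arctan2(v[0],-v[1]))
pj=(proj(C,[.5509,-.0936,.065])-[240,120])*5; print('lughole proj crop',pj, 'left edge',(proj(C,[.5509,-.0831,.065])-[240,120])*5)
a=onz(C,c5(35,170),.075);b=onz(C,c5(590,130),.075);print('edge yaw',np.arctan2((b-a)[0],-(b-a)[1]))
a=onz(C,(40,230),.01);b=onz(C,(415,207),.01);print('board yaw',np.arctan2((b-a)[0],-(b-a)[1]))
print('pin top left edge', r(onz(C,(614,283),.116)))
S=cam('scene')
```

```text
tongue [ 0.5528 -0.0854]
lug left edge [ 0.5518 -0.0829]
lug corner [ 0.5846 -0.065 ]
lug corner [ 0.5736 -0.119 ]
lug corner [ 0.5194 -0.1082]
post [0.5375 0.1318]
0.21770055441547398 0.07024257651042053
lughole proj crop [529.70165446 286.28419054] left edge [467.36018577 286.2543875 ]
edge yaw 0.07077065934056134
board yaw 0.06358413090607441
pin top left edge [ 0.4771 -0.2995]
```

Request:
servo_tool(increments=[{"slide": [0,0,-0.045],"spin": 0},{"slide": [-0.01,0.045,-0.01],"spin": 0},{"slide": [-0.014,0.046,0],"spin": 0},{"slide": [-0.014,0.046,0],"spin": 0},{"slide": [-0.014,0.046,0],"spin": 0},{"slide": [-0.014,0.046,0],"spin": 0},{"slide": [-0.014,0.046,0],"spin": 0},{"slide": [0,0,0],"spin": 0}])

```text
clock: 8.2
position: [0.4434, -0.3542, 0.303]
ee_rot: [0.001, 1.0, -0.003, -0.002]
contact_force: [0.2, 1.3, 0.2]
width: 0.0855
```

Request:
servo_tool(increments=[{"slide": [0,0,0],"spin": 0},{"slide": [0,0,0],"spin": 0}])

```text
clock: 8.4
position: [0.4457, -0.3482, 0.3042]
ee_rot: [-0.001, 1.0, 0.001, -0.0]
contact_force: [-0.3, 0.1, 0.5]
width: 0.0854
```

Run:
```python
from h import *
s=manip.get_state(); C=cam('wrist'); I=eyes.get_image('wrist');cv2.imwrite('pics/w7.png',I); print(s['clock'],s['position'],s['contact_force'],s['ee_rot'],s['qd'])
np.savez('w7',K=C[0],R=C[1],t=C[2])
```

```text
8.4 [ 0.44570213 -0.34817603  0.3041647 ] [-0.28392177  0.12794556  0.45719242] [-9.25148174e-04  9.99999331e-01  6.08242665e-04 -3.35651923e-04] [ 0.01705779 -0.00885914 -0.00609417 -0.00529047 -0.00242474 -0.00076895]
```

View pics/w7.png

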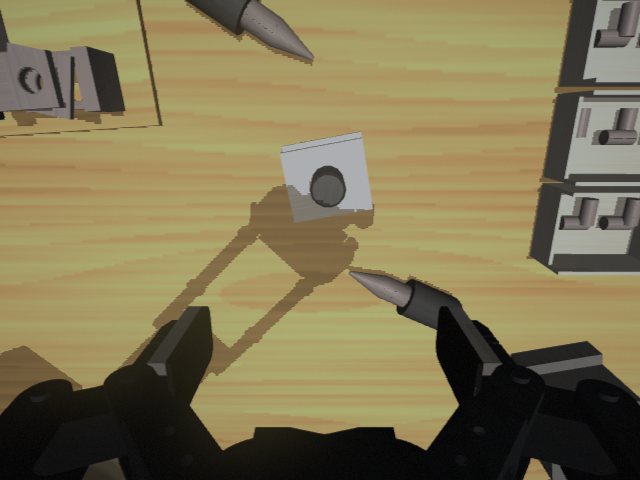

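```bash
python3 - <<'E'
from h import *
L=lambda n:(lambda d:(d['K'],d['R'],d['t']))(np.load(n+'.npz'))
S,D=cam('scene'),cam('side'); W6=L('w6');W7=L('w7');W2=L('w2b')
def tri(*ob):
    A=np.zeros((3,3));b=np.zeros(3)
    for C,uv in ob:
        o,d=ray(C,uv);d/=np.linalg.norm(d);M=np.eye(3)-np.outer(d,d);A+=M;b+=M@o
    P=np.linalg.solve(A,b);return P.round(4),[np.linalg.norm(proj(C,P)-uv).round(1) for C,uv in ob]
B=lambda u,v:(90+u/4-.4,160+v/4-.4)
Cc=lambda u,v:(240+u/3.3-.35,160+v/3.3-.35)
print('big tip',tri((S,B(222,492)),(D,Cc(522,215)),(W6,(607,141)),(W7,(312,61))))
print('big top',tri((S,B(155,240)),(D,Cc(538,55)),(W6,(497,58))))
print('med tip w7 z0',onz(W7,(352,271),0), 'w2b',onz(W2,(557,346),0), tri((W7,(352,271)),(W2,(557,346))))
print('med top S',tri((S,B(262,58)),(W2,(636,375))))
print('nadir',proj(W7,[W7[1].T@-W7[2]][0]*np.array([1,1,0])))
print('pin top',tri((W7,(328,187)),(S,B(236,186)),(D,Cc(661,117))), onz(W7,(328,187),.116))
print('rack corners z.07',[onz(W7,p,.07)[:2].round(4) for p in [(281,152),(362,138),(373,207),(295,222)]])
E
python3 - <<'E'
import cv2
s=cv2.imread('pics/w7.png')
cv2.imwrite('pics/w7a.png',cv2.resize(s[120:320,260:500],None,fx=3.3,fy=3,interpolation=cv2.INTER_CUBIC))
E
```

```text
big tip (array([ 0.5728, -0.3417,  0.0034]), [np.float64(1.9), np.float64(3.1), np.float64(10.7), np.float64(6.6)])
big top (array([ 0.5979, -0.2713,  0.1429]), [np.float64(32.9), np.float64(26.6), np.float64(159.6)])
med tip w7 z0 [ 0.33739427 -0.38399433  0.        ] w2b [ 0.33623768 -0.38719428  0.        ] (array([ 0.3396, -0.3836,  0.0051]), [np.float64(0.0), np.float64(0.0)])
med top S (array([ 0.4195, -0.3378,  0.1639]), [np.float64(2.1), np.float64(7.7)])
nadir [324.59257743 114.85702275]
pin top (array([ 0.4623, -0.3512,  0.1139]), [np.float64(1.8), np.float64(0.8), np.float64(0.1)]) [ 0.46345814 -0.35258451  0.116     ]
rack corners z.07 [array([ 0.4888, -0.308 ]), array([ 0.5019, -0.3849]), array([ 0.4352, -0.3979]), array([ 0.4196, -0.3199])]
```

View pics/w7a.png

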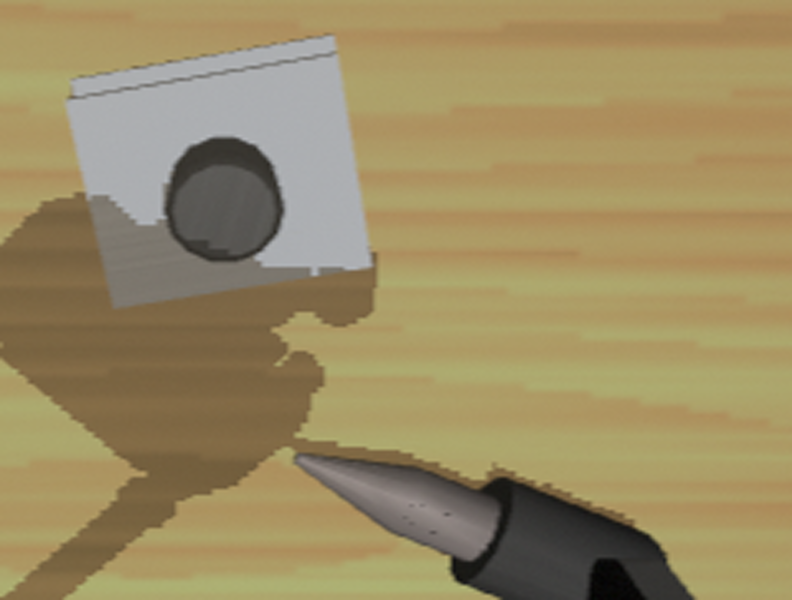

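Request:
servo_tool(increments=[{"slide": [0.017,0.004,0.02],"spin": 0},{"slide": [0,0,0.045],"spin": 0},{"slide": [0,0,0.045],"spin": 0},{"slide": [0,0,0.04],"spin": 0},{"slide": [0,0,0.03],"spin": 0},{"slide": [0,0,0.03],"spin": 0},{"slide": [0,0,0.014],"spin": 0},{"slide": [0,0,0],"spin": 0}])

```text
clock: 9.25
position: [0.4619, -0.3509, 0.0786]
ee_rot: [-0.002, 1.0, 0.001, -0.002]
contact_force: [-0.0, 0.3, -0.1]
width: 0.0854
```

Request:
servo_tool(increments=[{"slide": [0,0,0],"spin": 0}])

```text
clock: 9.35
position: [0.4634, -0.353, 0.0813]
ee_rot: [0.0, 1.0, 0.001, 0.0]
contact_force: [-0.1, -0.3, 1.0]
width: 0.0856
```

Run:
```python
from h import *
s=manip.get_state(); C=cam('wrist'); I=eyes.get_image('wrist');cv2.imwrite('pics/w8.png',I); print(s['clock'],s['position'],s['contact_force'],s['ee_rot'],s['qd'])
np.savez('w8',K=C[0],R=C[1],t=C[2])
```

```text
9.35 [ 0.46341422 -0.35297528  0.08132665] [-0.05508056 -0.33105523  0.99862564] [1.41661837e-04 9.99999582e-01 8.74648563e-04 2.23661385e-04] [-0.00822158 -0.01712366 -0.02474431 -0.00045138 -0.00126478 -0.00048547]
```

View pics/w8.png

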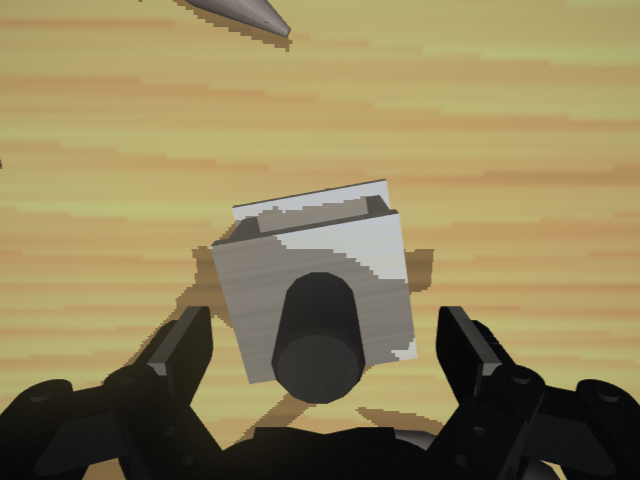

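Run:
```python
from h import *
d=np.load('w8.npz'); C=(d['K'],d['R'],d['t'])
for uv in [(318.5,368),(272,368),(365,368),(318,333),(318,404)]: print(uv,onz(C,uv,.116).round(4))
```

```text
(318.5, 368) [ 0.4617 -0.3524  0.116 ]
(272, 368) [ 0.4616 -0.3373  0.116 ]
(365, 368) [ 0.4617 -0.3676  0.116 ]
(318, 333) [ 0.4746 -0.3523  0.116 ]
(318, 404) [ 0.4475 -0.3522  0.116 ]
```

Request:
servo_tool(increments=[{"slide": [-0.002,0,0],"spin": 0},{"slide": [0,0,0],"spin": 0}])

```text
clock: 9.6
position: [0.461, -0.3542, 0.082]
ee_rot: [0.001, 1.0, 0.0, 0.001]
contact_force: [0.0, 1.0, 0.8]
width: 0.0858
```

Request:
servo_tool(increments=[{"slide": [0,0,0],"spin": 0},{"slide": [0,0,0],"spin": 0},{"slide": [0,0,0],"spin": 0},{"slide": [0,0,0],"spin": 0},{"slide": [0,0,0],"spin": 0},{"slide": [0,0,0],"spin": 0}], hand=0, newtons=70)

```text
clock: 10.2
position: [0.4606, -0.353, 0.0812]
ee_rot: [-0.001, 1.0, -0.0, -0.0]
contact_force: [-0.5, 4.1, 5.0]
width: 0.0295
```

Run:
```python
from h import *
s=manip.get_state(); C=cam('wrist'); I=eyes.get_image('wrist');cv2.imwrite('pics/w9.png',I); print(s['clock'],s['position'],s['contact_force'],s['moment'],s['ee_rot'],s['width'])
np.savez('w9',K=C[0],R=C[1],t=C[2])
```

```text
10.2 [ 0.46055747 -0.35298671  0.08117204] [-0.54337275  4.06397501  4.96832367] [ 0.63908627  0.09021712 -0.05366309] [-7.83208698e-04  9.99999673e-01 -1.97182976e-04 -3.43928406e-05] 0.029467633425109628
```

View pics/w9.png

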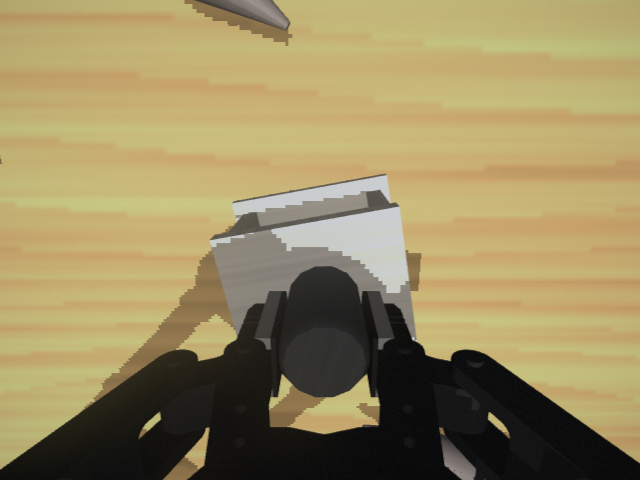

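Request:
servo_tool(increments=[{"slide": [0,0,-0.01],"spin": 0},{"slide": [0,0,-0.03],"spin": 0},{"slide": [0,0,-0.04],"spin": 0},{"slide": [0,0,-0.04],"spin": 0},{"slide": [0,0,-0.02],"spin": 0},{"slide": [0,0,0],"spin": 0},{"slide": [0,0,0],"spin": 0}])

```text
clock: 10.95
position: [0.4602, -0.3539, 0.2201]
ee_rot: [0.0, 1.0, -0.0, -0.0]
contact_force: [-0.8, 0.3, -3.9]
width: 0.0303
```

Run:
```python
from h import *
s=manip.get_state(); C=cam('wrist'); I=eyes.get_image('wrist');cv2.imwrite('pics/w10.png',I); print(s['clock'],s['position'],s['contact_force'],s['moment'],s['ee_rot'],s['width'])
np.savez('w10',K=C[0],R=C[1],t=C[2])
a=eyes.get_image('scene');cv2.imwrite('pics/s10.png',a)
cv2.imwrite('pics/d10.png',eyes.get_image('side'))
cv2.imwrite('pics/s10a.png',cv2.resize(a[140:300,80:290],None,fx=3.7,fy=3.7,interpolation=cv2.INTER_CUBIC))
```

```text
10.95 [ 0.46017008 -0.35392143  0.22012689] [-0.81032602  0.31046492 -3.9085741 ] [-0.01284982  0.01311571 -0.0408413 ] [ 3.45996142e-05  9.99999927e-01 -6.99685502e-05 -3.72736740e-04] 0.03028723496090894
```

View pics/s10a.png

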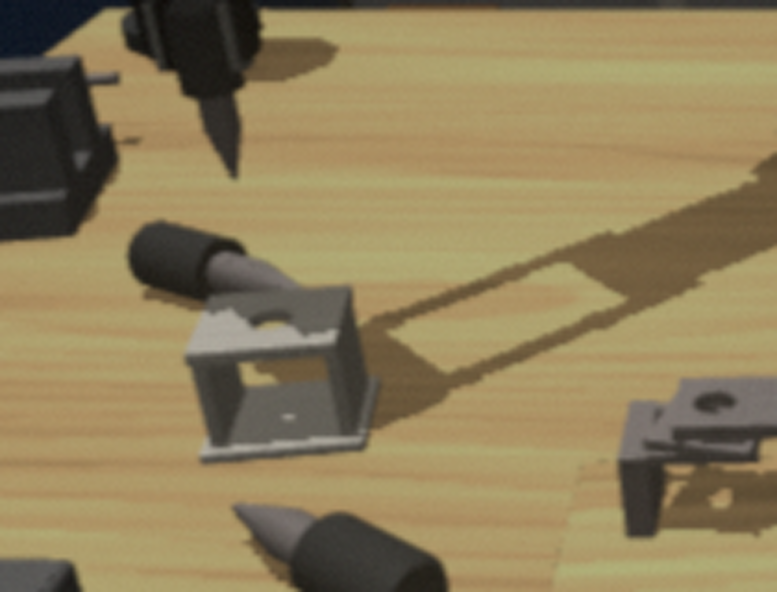

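View pics/d10.png

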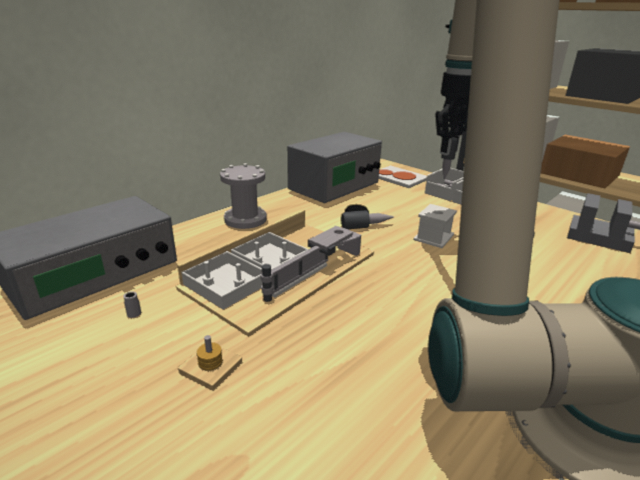

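Run:
```python
from h import *
a=cv2.imread('pics/d10.png');cv2.imwrite('pics/d10a.png',cv2.resize(a[100:200,420:500],None,fx=6,fy=6,interpolation=cv2.INTER_CUBIC))
S,D=cam('scene'),cam('side')
for zz in [.14,.15,.16]: print(zz,proj(S,[.461,-.353,zz]),proj(D,[.461,-.353,zz]))
print(onz(S,(143.5,187.6),.155))
```

```text
0.14 [144.47992725 194.36887407] [442.44385275 184.9771192 ]
0.15 [143.43626003 189.84504232] [443.09557938 181.02154361]
0.16 [142.3812609  185.27209179] [443.75317432 177.03035097]
[ 0.46115333 -0.35173662  0.155     ]
```

View pics/d10a.png

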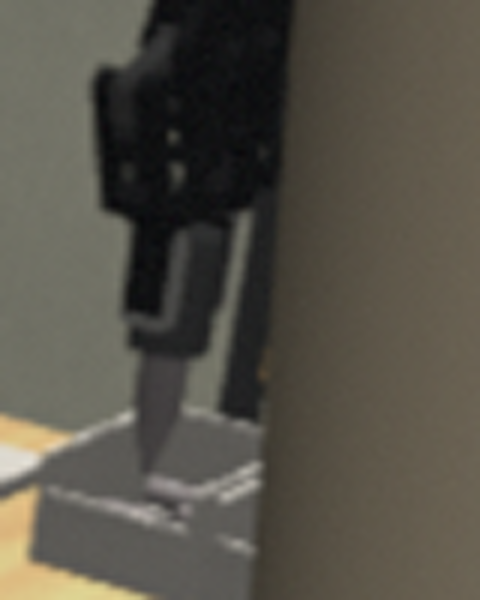

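View pics/w10.png

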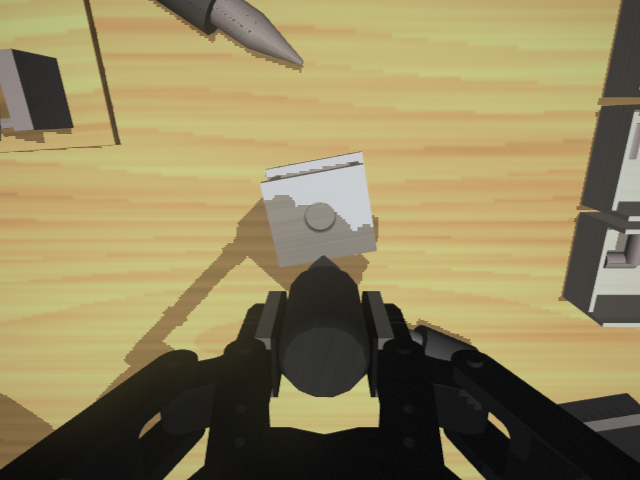

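Run:
```python
from h import *
d=np.load('w10.npz'); C=(d['K'],d['R'],d['t'])
for z in (.154,.157): print(onz(C,(322,257),z))
a=cv2.imread('pics/w10.png');cv2.imwrite('pics/w10a.png',cv2.resize(a[240:410,260:390],None,fx=4,fy=3.5))
for uv in [(279,358),(371,358),(324,327),(324,397)]: print(uv,onz(C,uv,.157+.098)[:2])
print(proj(C,[.461,-.353,.156]))
```

```text
[ 0.45933123 -0.35407122  0.154     ]
[ 0.46045283 -0.35408628  0.157     ]
(279, 358) [ 0.46240047 -0.34067376]
(371, 358) [ 0.46239633 -0.3703158 ]
(324, 327) [ 0.47370186 -0.35517093]
(324, 397) [ 0.44724598 -0.3551736 ]
[320.0922333  255.47769025]
```

View pics/w10a.png

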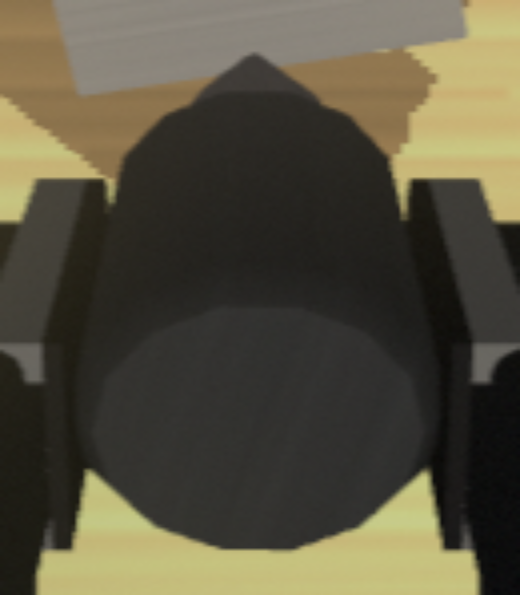

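Request:
servo_tool(increments=[{"slide": [0.013,-0.038,0],"spin": 0},{"slide": [0.013,-0.038,0],"spin": 0},{"slide": [0.013,-0.038,0],"spin": 0},{"slide": [0.013,-0.038,0],"spin": 0},{"slide": [0.013,-0.038,0],"spin": 0},{"slide": [0.013,-0.038,0],"spin": 0},{"slide": [0.014,-0.04,0],"spin": 0},{"slide": [0,0,0.02],"spin": 0}])

```text
clock: 11.9
position: [0.5553, -0.0811, 0.2015]
ee_rot: [-0.001, 1.0, 0.002, 0.002]
contact_force: [-0.4, -0.9, -2.9]
width: 0.0302
```

Request:
servo_tool(increments=[{"slide": [0,0,0.02],"spin": 0},{"slide": [0,0,0.02],"spin": 0},{"slide": [0,0,0.01],"spin": 0},{"slide": [0,0,0],"spin": 0},{"slide": [0,0,0],"spin": 0},{"slide": [0,0,0],"spin": 0}])

```text
clock: 12.5
position: [0.5534, -0.0863, 0.1517]
ee_rot: [0.0, 1.0, -0.0, 0.001]
contact_force: [-0.3, -0.3, -2.1]
width: 0.0303
```

Run:
```python
from h import *
s=manip.get_state(); C=cam('wrist'); I=eyes.get_image('wrist');cv2.imwrite('pics/w11.png',I); print(s['clock'],s['position'],s['contact_force'],s['moment'],s['ee_rot'],s['width'])
np.savez('w11',K=C[0],R=C[1],t=C[2])
a=eyes.get_image('scene')
cv2.imwrite('pics/s11a.png',cv2.resize(a[170:290,220:380],None,fx=5,fy=5,interpolation=cv2.INTER_CUBIC))
a=eyes.get_image('side')
cv2.imwrite('pics/d11a.png',cv2.resize(a[170:290,270:430],None,fx=5,fy=5,interpolation=cv2.INTER_CUBIC))
```

```text
12.5 [ 0.55340972 -0.08633295  0.15170535] [-0.31836056 -0.29869363 -2.13530792] [ 0.0079801  -0.01508719  0.01047525] [ 3.10749225e-04  9.99999487e-01 -1.94600885e-04  9.44023653e-04] 0.030348644106488194
```

View pics/w11.png

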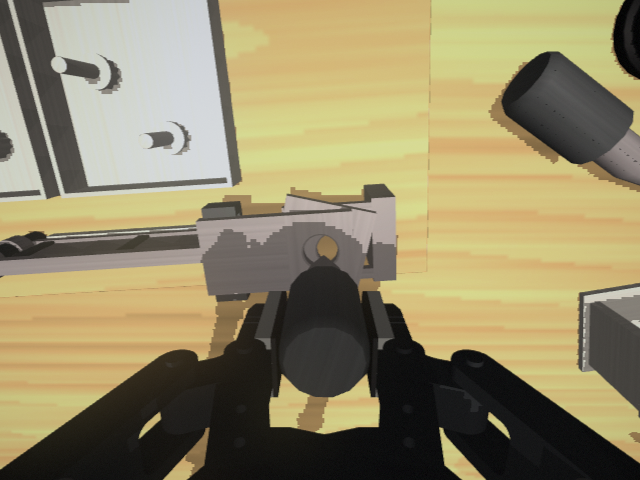

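View pics/s11a.png

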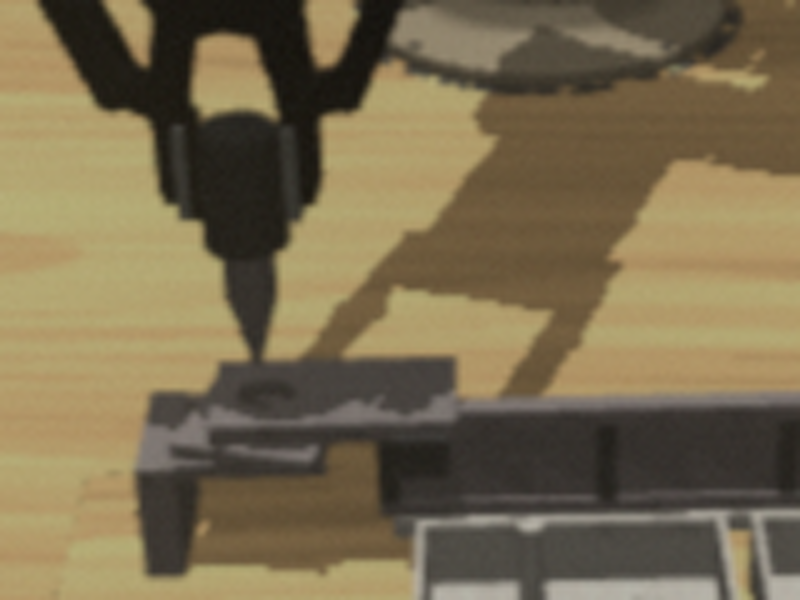

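View pics/d11a.png

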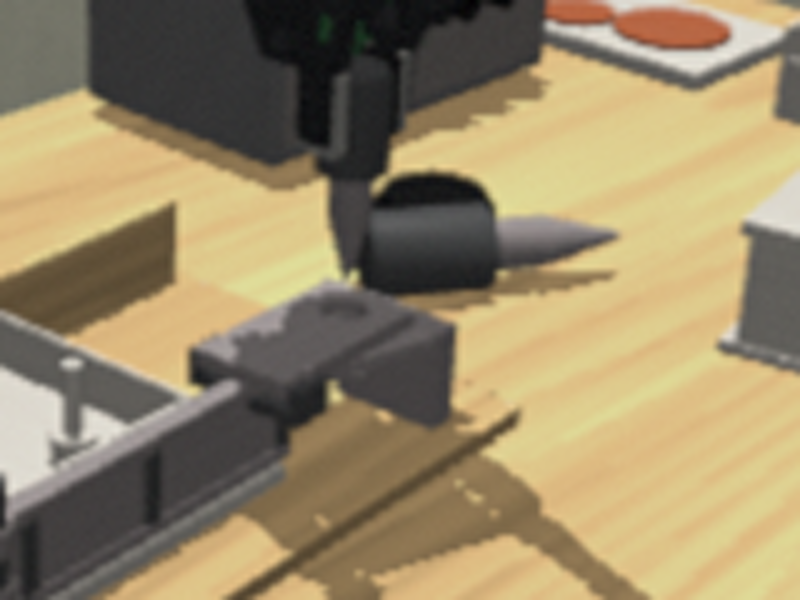

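Request:
servo_tool(increments=[{"slide": [-0.001,0.002,0],"spin": 0},{"slide": [-0.001,0.002,0],"spin": 0},{"slide": [0,0,0.005],"spin": 0},{"slide": [0,0,0.005],"spin": 0},{"slide": [0,0,0.006],"spin": 0},{"slide": [0,0,0],"spin": 0},{"slide": [0,0,0],"spin": 0}])

```text
clock: 13.35
position: [0.5505, -0.0898, 0.1343]
ee_rot: [-0.0, 1.0, -0.0, -0.0]
contact_force: [-0.2, -0.8, -2.0]
width: 0.0305
```

Request:
servo_tool(increments=[{"slide": [0,0.001,0],"spin": 0},{"slide": [0,0.001,0],"spin": 0},{"slide": [0,0.001,0],"spin": 0},{"slide": [0,0,0],"spin": 0},{"slide": [0,0,0],"spin": 0},{"slide": [0,0,0],"spin": 0}])

```text
clock: 13.95
position: [0.5507, -0.093, 0.1348]
ee_rot: [0.0, 1.0, -0.0, 0.0]
contact_force: [0.5, 0.5, -2.2]
width: 0.0299
```

```bash
cat > st.py <<'E'
from h import *
s=manip.get_state(); print(round(s['clock'],2),s['position'].round(4),s['contact_force'].round(2),s['moment'].round(3),s['width'].round(4), s['qd'].round(3))
E
python3 st.py
```

```text
Traceback (most recent call last):
  File "st.py", line 2, in <module>
    s=manip.get_state(); print(round(s['clock'],2),s['position'].round(4),s['contact_force'].round(2),s['moment'].round(3),s['width'].round(4), s['qd'].round(3))
                                                                                                                           ^^^^^^^^^^^^^^^^
AttributeError: 'float' object has no attribute 'round'
```

Request:
servo_tool(increments=[{"slide": [0,0,0.002],"spin": 0},{"slide": [0,0,0.002],"spin": 0},{"slide": [0,0,0.002],"spin": 0},{"slide": [0,0,0],"spin": 0},{"slide": [0,0,0],"spin": 0}])

```text
clock: 14.45
position: [0.5508, -0.0926, 0.1286]
ee_rot: [-0.0, 1.0, -0.0, 0.0]
contact_force: [1.1, 1.8, -3.2]
width: 0.0302
```

Request:
servo_tool(increments=[{"slide": [0,0,0.002],"spin": 0},{"slide": [0,0,0.002],"spin": 0},{"slide": [0,0,0],"spin": 0},{"slide": [0,0,0],"spin": 0}])

```text
clock: 14.85
position: [0.5508, -0.0929, 0.1246]
ee_rot: [0.0, 1.0, -0.0, 0.0]
contact_force: [0.4, 2.5, -1.8]
width: 0.0301
```

Request:
servo_tool(increments=[{"slide": [0,0,0.002],"spin": 0},{"slide": [0,0,0.002],"spin": 0},{"slide": [0,0,0],"spin": 0},{"slide": [0,0,0],"spin": 0}])

```text
clock: 15.25
position: [0.5506, -0.093, 0.1206]
ee_rot: [0.0, 1.0, -0.0, -0.0]
contact_force: [1.4, 1.0, -2.0]
width: 0.0304
```

Request:
servo_tool(increments=[{"slide": [0,0,0.002],"spin": 0},{"slide": [0,0,0.002],"spin": 0},{"slide": [0,0,0.002],"spin": 0},{"slide": [0,0,0],"spin": 0},{"slide": [0,0,0],"spin": 0}])

```text
clock: 15.75
position: [0.5505, -0.0929, 0.1145]
ee_rot: [-0.0, 1.0, -0.0, -0.0]
contact_force: [0.9, 1.9, -3.2]
width: 0.0302
```

Request:
servo_tool(increments=[{"slide": [0,0,0.0015],"spin": 0},{"slide": [0,0,0.0015],"spin": 0},{"slide": [0,0,0],"spin": 0},{"slide": [0,0,0],"spin": 0}])

```text
clock: 16.15
position: [0.5506, -0.093, 0.1117]
ee_rot: [0.0, 1.0, -0.0, -0.0]
contact_force: [0.6, 1.8, -1.0]
width: 0.0303
```

Request:
servo_tool(increments=[{"slide": [0,0,0.001],"spin": 0},{"slide": [0,0,0.001],"spin": 0},{"slide": [0,0,0],"spin": 0},{"slide": [0,0,0],"spin": 0}])

```text
clock: 16.55
position: [0.5507, -0.093, 0.1098]
ee_rot: [0.0, 1.0, -0.0, 0.0]
contact_force: [1.4, 2.5, -0.6]
width: 0.0305
```

Request:
servo_tool(increments=[{"slide": [0,0,0.001],"spin": 0},{"slide": [0,0,0.001],"spin": 0},{"slide": [0,0,0.001],"spin": 0},{"slide": [0,0,0],"spin": 0},{"slide": [0,0,0],"spin": 0}])

```text
clock: 17.05
position: [0.5503, -0.0929, 0.1065]
ee_rot: [-0.0, 1.0, -0.0, -0.0]
contact_force: [0.7, 2.6, -2.6]
width: 0.0304
```

Request:
servo_tool(increments=[{"slide": [0,0,0.001],"spin": 0},{"slide": [0,0,0.001],"spin": 0},{"slide": [0,0,0],"spin": 0},{"slide": [0,0,0],"spin": 0}])

```text
clock: 17.45
position: [0.5505, -0.0929, 0.1046]
ee_rot: [-0.0, 1.0, -0.0, -0.0]
contact_force: [0.9, 1.8, -2.4]
width: 0.0306
```

Request:
servo_tool(increments=[{"slide": [0,0,0.001],"spin": 0},{"slide": [0,0,0.001],"spin": 0},{"slide": [0,0,0],"spin": 0},{"slide": [0,0,0],"spin": 0}])

```text
clock: 17.85
position: [0.5506, -0.0929, 0.1027]
ee_rot: [0.0, 1.0, -0.0, -0.0]
contact_force: [1.6, 1.4, -1.3]
width: 0.0304
```

Request:
servo_tool(increments=[{"slide": [0,0,0.0007],"spin": 0},{"slide": [0,0,0.0007],"spin": 0},{"slide": [0,0,0],"spin": 0},{"slide": [0,0,0],"spin": 0}])

```text
clock: 18.25
position: [0.5507, -0.093, 0.1013]
ee_rot: [0.0, 1.0, -0.0, 0.0]
contact_force: [0.4, 2.0, -2.2]
width: 0.0303
```

Request:
servo_tool(increments=[{"slide": [0,0,0.0007],"spin": 0},{"slide": [0,0,0.0007],"spin": 0},{"slide": [0,0,0],"spin": 0},{"slide": [0,0,0],"spin": 0}])

```text
clock: 18.65
position: [0.5507, -0.0929, 0.0999]
ee_rot: [0.0, 1.0, 0.0, -0.0]
contact_force: [1.8, 1.9, -2.7]
width: 0.0301
```

Request:
servo_tool(increments=[{"slide": [0,0,0.0007],"spin": 0},{"slide": [0,0,0.0007],"spin": 0},{"slide": [0,0,0],"spin": 0},{"slide": [0,0,0],"spin": 0}])

```text
clock: 19.05
position: [0.5506, -0.093, 0.0985]
ee_rot: [0.0, 1.0, -0.0, -0.0]
contact_force: [1.1, 2.2, -2.3]
width: 0.0303
```

Request:
servo_tool(increments=[{"slide": [0,0,0.0007],"spin": 0},{"slide": [0,0,0.0007],"spin": 0},{"slide": [0,0,0],"spin": 0},{"slide": [0,0,0],"spin": 0}])

```text
clock: 19.45
position: [0.5506, -0.0929, 0.0971]
ee_rot: [0.0, 1.0, -0.0, -0.0]
contact_force: [0.7, 1.8, -2.4]
width: 0.0304
```

Request:
servo_tool(increments=[{"slide": [0,0,0.001],"spin": 0},{"slide": [0,0,0.001],"spin": 0},{"slide": [0,0,0],"spin": 0},{"slide": [0,0,0],"spin": 0}])

```text
clock: 19.85
position: [0.5506, -0.0929, 0.095]
ee_rot: [0.0, 1.0, -0.0, -0.0]
contact_force: [1.4, 1.5, -2.3]
width: 0.0303
```

Request:
servo_tool(increments=[{"slide": [0,0,0.001],"spin": 0},{"slide": [0,0,0.001],"spin": 0},{"slide": [0,0,0],"spin": 0},{"slide": [0,0,0],"spin": 0}])

```text
clock: 20.25
position: [0.5506, -0.0929, 0.0931]
ee_rot: [0.0, 1.0, -0.0, -0.0]
contact_force: [0.6, 1.2, -2.4]
width: 0.0302
```

```bash
sed -i "s/s\['width'\].round(4)/round(s['width'],4)/" st.py; python3 st.py
python3 - <<'E'
from h import *
a=eyes.get_image('scene')
cv2.imwrite('pics/s12.png',cv2.resize(a[170:290,220:380],None,fx=5,fy=5,interpolation=cv2.INTER_CUBIC))
E
```

```text
20.25 [ 0.5506 -0.0929  0.0931] [ 0.63  1.18 -2.41] [ 0.282 -0.235 -0.015] 0.0302 [ 0.001 -0.001  0.001 -0.001 -0.     0.001]
```

View pics/s12.png

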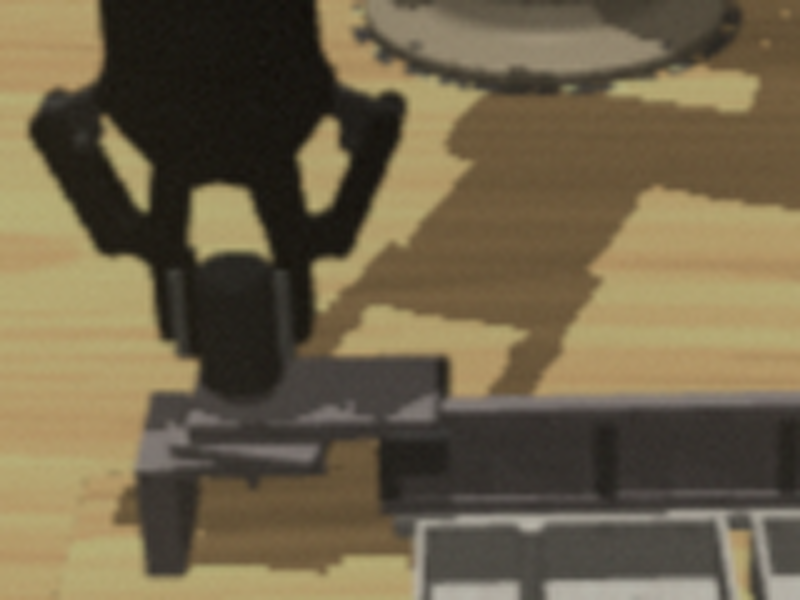

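Request:
servo_tool(increments=[{"slide": [0,0,0.001],"spin": 0},{"slide": [0,0,0.001],"spin": 0},{"slide": [0,0,0.001],"spin": 0},{"slide": [0,0,0],"spin": 0}])

```text
clock: 20.7
position: [0.5506, -0.0929, 0.09]
ee_rot: [0.0, 1.0, -0.0, -0.0]
contact_force: [0.3, 1.2, -1.8]
width: 0.0302
```

Request:
servo_tool(increments=[{"slide": [0,0,0.0007],"spin": 0},{"slide": [0,0,0.0007],"spin": 0},{"slide": [0,0,0],"spin": 0}])

```text
clock: 21.0
position: [0.5506, -0.093, 0.0887]
ee_rot: [0.0, 1.0, -0.0, -0.0]
contact_force: [1.4, 2.3, -2.4]
width: 0.0302
```

Request:
servo_tool(increments=[{"slide": [0,0,0.0005],"spin": 0},{"slide": [0,0,0.0005],"spin": 0},{"slide": [0,0,0],"spin": 0}])

```text
clock: 21.3
position: [0.5506, -0.0929, 0.0877]
ee_rot: [0.0, 1.0, -0.0, -0.0]
contact_force: [1.0, 2.5, -1.6]
width: 0.0303
```

Request:
servo_tool(increments=[{"slide": [0,0,0.0005],"spin": 0},{"slide": [0,0,0.0005],"spin": 0},{"slide": [0,0,0],"spin": 0}])

```text
clock: 21.6
position: [0.5507, -0.0929, 0.0867]
ee_rot: [0.0, 1.0, -0.0, 0.0]
contact_force: [0.4, 1.5, -1.5]
width: 0.0303
```

Request:
servo_tool(increments=[{"slide": [0,0,0.0004],"spin": 0},{"slide": [0,0,0.0004],"spin": 0},{"slide": [0,0,0],"spin": 0}])

```text
clock: 21.9
position: [0.5507, -0.093, 0.0862]
ee_rot: [0.0, 1.0, -0.0, 0.0]
contact_force: [-0.0, 1.9, 0.7]
width: 0.0301
```

Request:
servo_tool(increments=[{"slide": [0,0,0.0003],"spin": 0},{"slide": [0,0,0.0003],"spin": 0},{"slide": [0,0,0],"spin": 0}])

```text
clock: 22.2
position: [0.5507, -0.093, 0.0861]
ee_rot: [0.0, 1.0, 0.0, 0.0]
contact_force: [-0.4, 2.9, 5.3]
width: 0.0303
```

Request:
servo_tool(increments=[{"slide": [0,0,0],"spin": 0},{"slide": [0,0,0],"spin": 0},{"slide": [0,0,0],"spin": 0},{"slide": [0,0,0],"spin": 0},{"slide": [0,0,0],"spin": 0}], hand=1)

```text
clock: 22.7
position: [0.5506, -0.0931, 0.0853]
ee_rot: [0.0, 1.0, -0.0, -0.0]
contact_force: [-1.2, 0.4, 0.4]
width: 0.0859
```

Request:
servo_tool(increments=[{"slide": [0,0,-0.02],"spin": 0},{"slide": [0,0,-0.04],"spin": 0},{"slide": [0,0,-0.05],"spin": 0},{"slide": [0,0,-0.05],"spin": 0},{"slide": [0,0,0],"spin": 0},{"slide": [0,0,0],"spin": 0},{"slide": [0,0,0],"spin": 0}])

```text
clock: 23.4
position: [0.5497, -0.0927, 0.2441]
ee_rot: [-0.0, 1.0, -0.0, -0.001]
contact_force: [0.3, 0.9, -0.7]
width: 0.0856
```

```bash
python3 st.py
python3 - <<'E'
from h import *
C=cam('wrist'); I=eyes.get_image('wrist');cv2.imwrite('pics/w13.png',I);np.savez('w13',K=C[0],R=C[1],t=C[2])
a=eyes.get_image('scene');cv2.imwrite('pics/s13f.png',a)
cv2.imwrite('pics/s13.png',cv2.resize(a[170:290,220:380],None,fx=5,fy=5,interpolation=cv2.INTER_CUBIC))
a=eyes.get_image('side');cv2.imwrite('pics/d13f.png',a)
cv2.imwrite('pics/d13.png',cv2.resize(a[170:290,270:430],None,fx=5,fy=5,interpolation=cv2.INTER_CUBIC))
E
```

```text
23.4 [ 0.5497 -0.0927  0.2441] [ 0.26  0.89 -0.68] [ 0.089 -0.003  0.007] 0.0856 [-0.001  0.015  0.015  0.002  0.001 -0.   ]
```

View pics/w13.png

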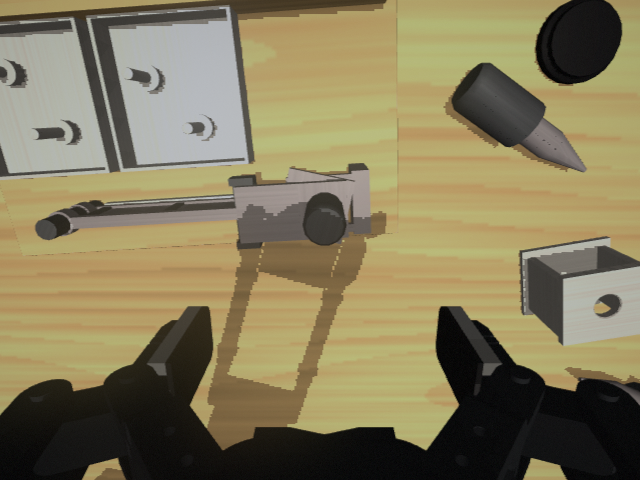

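View pics/s13.png

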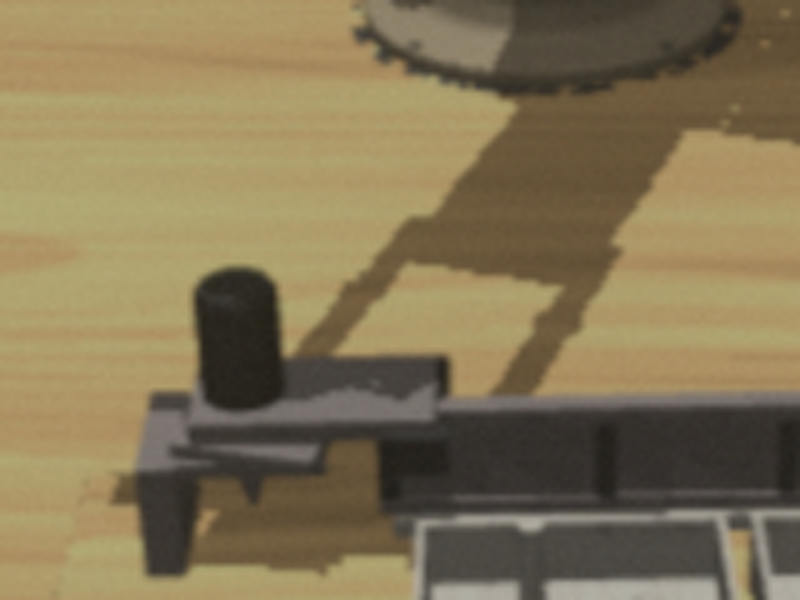

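View pics/d13.png

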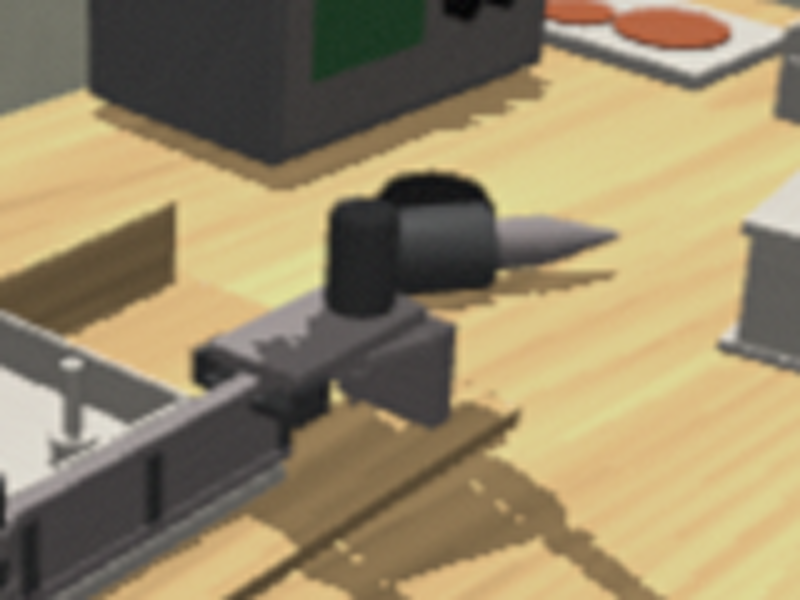

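Run:
```python
from h import *
S,D=cam('scene'),cam('side');d=np.load('w13.npz'); W=(d['K'],d['R'],d['t'])
for z in(.117,.121,.125): print(z,onz(S,(220+236/5,170+285/5),z)[:2].round(4),onz(D,(270+362/5,170+209/5),z)[:2].round(4),onz(W,(325,227),z)[:2].round(4))
a=cv2.imread('pics/scene0.png');b=cv2.imread('pics/s13f.png')
cv2.imwrite('pics/cmp.png',np.vstack([cv2.resize(x[250:350,90:480],None,fx=2,fy=2) for x in (a,b)]))
```

```text
0.117 [ 0.5495 -0.0921] [ 0.5552 -0.098 ] [ 0.549  -0.0946]
0.121 [ 0.5566 -0.0907] [ 0.5494 -0.091 ] [ 0.5502 -0.0946]
0.125 [ 0.5637 -0.0893] [ 0.5436 -0.0841] [ 0.5513 -0.0946]
```

View pics/cmp.png

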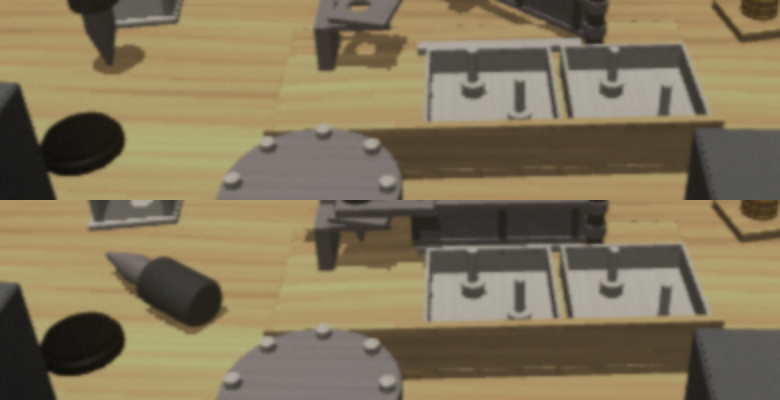

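```bash
python3 st.py; python3 -c "
from rig import manip; print(manip.sign_off())"
```

```text
23.55 [ 0.5497 -0.0927  0.2435] [-0.19 -0.52  0.02] [-0.028  0.02  -0.018] 0.0854 [-0.    -0.001 -0.007  0.    -0.    -0.   ]
the job is handed in; nothing more can be done
None
```

The gate is swung shut and the tapered pin is down through tongue and lug with its head on the tongue. I let go of it and handed the job in at about 23.6 s. `sign_off` reports no verdict, so what follows is from my own readings.

**What I did:**
- **Gate:** I pushed it shut with the closed fingers. Afterwards the wrist picture put it about 0.006 rad past shut.
- **Lug hole:** I took its position from the wrist camera, about 6.5 mm from the lug's middle towards -y, rather than by feel.
- **Pin:** I lowered it in small steps on that axis and let the taper draw the tongue across. The wrist showed only about 2 N sideways all the way down, so I never had to shift sideways. That includes the lug, though I could not measure its force on its own. I stopped at about 5 N upward with the head seated.

**Last checks:**
- **Seating:** The tool height when the pin seated matched what I expected to within about 1 mm. After release the pin stood upright, with its tip visible below the lug.
- **Bystanders:** The bolts and cap had not moved in the before/after scene pictures. The socket was not checked up close, but I never went near it.
- **Robot:** The hand was clear above and reading about zero force.

**Disagreements:**
- The side and scene cameras gave pin-top positions up to 6 mm apart at the seated height. The wrist camera and the tool position agreed to about 1 to 2 mm.
- The two larger look-alike pins toppled by themselves in the first second. Neither hit anything listed.

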